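# Squeeze laminated slats in the pedal press and lean them in the rack

## Task

Lay all the wooden slats from the supply stand side by side, lengthwise and centred, in the lanes on the cross bars of the green pedal press; then press the pedal right down to its stop, hold it down for two seconds so that the clamp bar squeezes them all together, and let it come up. Then take the slats out and lean every one separately against the wall of the rack, one end standing on the rack's floor behind the foot lip and the upper part resting on the wall. Leave the other things on the bench alone.

Things in the scene. Friction and masses are not known exactly. Their poses are not given: they have to be found in the camera images.
- press: Green pedal clamp press, fixed to the bench. Origin on the bench top under the middle of its slat bed; x along the bed away from the pedal, y across, z up. Green housing x -140 to +210, y +-125 mm, top 55 mm high. Two steel cross bars on it at x = +-100 mm (24 mm wide, 230 mm long in y) carry the slats at 70 mm height.
- press_bed (a point): Middle of the slat bed, at the height of the cross bars' tops (70 mm), axes as the press. A slat belongs lengthwise along x, its middle at x within 35 mm of this point (its ends then at about +-140 mm), flat, one slat to a lane: orange pegs (16 mm wide, 14 mm above the bars) bound three 59 mm wide lanes with middles at y = -75, 0 and +75 mm.
- pedal (a joint): Hinge of the press's spring pedal, rad: 0 = up (at rest), 0.38 = right down at its stop. Springs back by itself when let go. Pushing at the pad takes about 4 N at first and 8 to 10 N at the stop. Hinge axis runs along the press's y, inside the housing at press x = -60, z = 30 mm; the pad is 125 mm from it.
- pedal_pad (a point): Middle of the top of the black ribbed pedal pad (55 mm deep in x, 80 mm wide in y), which sticks out at the press's near side towards the robot; 66 mm above the bench when up, about 19 mm when right down. It moves with the pedal. It drives the yellow clamp bar across the press's far end: swung up (all beyond press x = 145 mm, up to 185 mm high) while the pedal is up, coming down on the slats at x = 115 mm.
- stand: Fixed dark supply stand, 250 x 250 mm, on which the slats lie at the start. Origin under its middle, on the bench. Board top 20 mm high; two grey cross battens at its x = +-100 mm carry the slats at 45 mm height, in three lanes (middles at y = -75, 0, +75 mm) between orange pegs 14 mm high. It stands to the left or the right of the press; the rack stands at the other side.
- rack: Fixed leaning rack. Origin on the bench; x points away from the robot to the wall, y along the wall, z up. Rubber-covered floor 8 mm thick, x -112 to +65, y +-140 mm. Blue foot lip 28 mm high, inner face at x = -100 mm: slat feet stand behind it (x > -100 mm). A slat with its foot at the lip leans at about 47 degrees from the bench, steeper if the foot is further in.
- rack_wall: The rack's upright plywood wall with a blue cap, same origin and axes as the rack: front face at x = 50 mm (cap 48 mm), top 170 mm above the bench, y +-140 mm. Slats lean on its top edge, between four upright orange pegs (10 mm thick, 43 mm tall, on the cap at y = +-42 and +-126 mm: three gaps with middles at y = -84, 0, +84 mm) that keep them from toppling sideways.
- slat1_center (a point): Middle of a loose laminated wooden slat (light-dark-light layers), 280 x 30 x 18 mm, about 0.11 kg. x along its length, y across its 30 mm width, z through its 18 mm thickness; both ends and both faces are alike. Absent in some starts (then None).
- slat1_end_a (a point): Middle of slat1's +x end face, 140 mm from its middle.
- slat1_end_b (a point): Middle of slat1's -x end face, 140 mm from its middle.
- slat2_center (a point): Middle of a loose laminated wooden slat (light-dark-light layers), 280 x 30 x 18 mm, about 0.11 kg. x along its length, y across its 30 mm width, z through its 18 mm thickness; both ends and both faces are alike. Absent in some starts (then None).
- slat2_end_a (a point): Middle of slat2's +x end face, 140 mm from its middle.
- slat2_end_b (a point): Middle of slat2's -x end face, 140 mm from its middle.
- slat3_center (a point): Middle of a loose laminated wooden slat (light-dark-light layers), 280 x 30 x 18 mm, about 0.11 kg. x along its length, y across its 30 mm width, z through its 18 mm thickness; both ends and both faces are alike. Absent in some starts (then None).
- slat3_end_a (a point): Middle of slat3's +x end face, 140 mm from its middle.
- slat3_end_b (a point): Middle of slat3's -x end face, 140 mm from its middle.
- oil_can: Bystander: red can, 60 mm across, 120 mm tall, origin under its middle.
- piston: Bystander: aluminium piston, 80 mm across, 74 mm tall, origin under its middle.
- bolt_jar: Bystander: glass jar, 68 mm across, 80 mm tall, origin under its middle.
- spanner: Bystander: steel spanner lying flat, origin under its middle.

How it is judged:
By the outcome, as a careful person would: the job done as asked, in the order asked, and still so for the second after the job is handed in, with the robot touching nothing.
Of slat1, slat2, slat3 only 2 to 3 are there at a start; the rules pass over those that are not, and their reading is None.
At some moment in a run one of slat1, slat2, slat3 may be knocked a few centimetres aside while the robot is not near it.
Once in a run the grip may slacken for a moment while it holds something.
It also fails if it takes over 210 s, if anything falls off the work surface, if the arm or the gripper's body presses on something with over 40 N, if the wrist force passes 120 N, or if a joint passes its speed limit or range.

## Robot

A 7-joint arm with a two-finger parallel gripper is mounted at the origin on the work surface. World frame = base frame: x ahead of the robot, y to its left, z up, the work surface at z = 0. Lengths are in m, angles in rad, forces in N, time in s.
With the tool pointing down it reaches from about 0.35 to 0.9 m from the base axis. Payload 8.1 kg.
Tool frame: the origin (TCP) lies at the very end of the fingers, on their centre line; the grasp point (between the pads) lies 19 mm behind it; x points along the fingers, y is the direction in which the jaws open and shut, and the axes are right-handed (so a half turn about x gives the same grasp; the last joint's range is limited). The gripper opens to 92 mm and grips with 3 to 60 N. Pads are 19 mm wide; open, the fingers measure 130 mm over their backs; the gripper's body (75 mm by 190 mm) begins 47 mm behind the grasp point.
Start: joints at [1.212, 0.434, 0.025, 1.573, -0.012, 1.134, -0.075], TCP at [0.158, -0.605, 0.227] pointing down, gripper open.
Joint ranges: [-2.62, 2.62], [-0.44, 2.09], [-1.27, 1.32], [0.08, 2.57], [-1.32, 4.46], [0.12, 2], [-2.74, 2.74]. Speed limits (rad/s): [2.22, 2.22, 3.01, 3.01, 3.14, 3.14, 3.14].

## Interface

Orientations are given as a rotation vector (axis times angle).
In Python, from cell import arm gives the robot as it stands.
- The arm moves only by the tool servo_tool, never from a script. Its argument "plan" is a list of rows, each a list of 2 entries, a list of its own where there are three numbers: the shift along the world's x, y, z in cm, then the turn, a rotation vector about the world's x, y, z in degrees. A call has 1 to 12 rows; each row is the pose to reach, as a shift and turn from the pose measured when the call began; what a row does not reach only later rows make up. A row lasts 1/10 s, in which the tool goes at most 50 mm and 8.59 degrees, less where a joint would pass 70% of its speed; a pose out of reach is approached as far as the arm can. A call with a gripper value outside its range is refused whole. "grip" is the opening, from 0 (shut) to 1 (fully open), set as the call begins (left out, the last holds). The fingers move at their own pace and stop on an object; "squeeze" is the grip in N (left out, the last holds). Time passes only in rows, so rows that repeat a pose let the fingers close. It gives the time, the measured TCP pose, the force and the opening at its end, in the units of the state.
- arm.observe(): the state, without advancing time (a new reading comes with each control period).
- arm.get_image(name): name is "scene" or "top"; returns a dict with "frame" (384x512x3 uint8, blue, green, red), "fx", "fy", "cx", "cy" (pixels), "position" and "rotation" of the camera in the world. Camera axes: x right, y down, z forward; pixel columns grow to the right and rows downward; lengths in m; the calibration is good to about 2 mm. A picture is of the moment at which its call begins. There is no depth.
- arm.sign_off(): hands the job in, once; it reports no verdict.
Trained networks look in a picture, given as the dict that the camera call returned (one of the last four; its "shot" number tells which), for a name from the list of things; names that differ only in an ending like _2 or _b are one class to them, and where a whole thing is asked for, a point or a joint stands for the part that bears it (a point fixed in the world has none). Each returns a list of dicts, best first, with "score" (0 to 1); they miss things now and then, are a little off and sometimes report something else, mostly with a low value. They report only what shows in the picture. A call takes as long as a camera call.
- arm.search_frame(picture, query): "at" ([column, row] in pixels, amid what is visible of it).
- arm.trace(picture, query): "pixels" (384x512 bool, what is visible of it) and "at" ([column, row] in pixels, amid what is visible of it).
The state is a dict: "clock": time; "joints": joint angles; "dq": joint speeds; "joint_efforts": joint torques, N m; "position": TCP position; "ee_rot": TCP orientation; "force": force on the tool from outside, world axes, zero at the start; "ft_torque": the same for the moment, N m; "width": opening from 0.0 (shut) to 1.0 (fully open).
Only numpy, scipy, OpenCV 4.12 (cv2) and the standard library are available. Lean on these libraries where they do the work, as an engineer would, in place of code of your own. Each camera call takes 0.05 s, during which the arm holds its last target.

## Working session

There is one attempt and no reset: what is moved stays moved. The work goes in short steps, Python scripts to look and compute and a tool call to move; the robot and the scene stay as the last step left them, time stands still between calls to the robot, and variables do not carry over. Pictures are saved under pics/ and viewed, and the job is handed in when it is done.

Besides the shell and the picture viewer there is one more tool, called after "Emit:" by a JSON object that holds its "fn" and its "kwargs". servo_tool: Moves the arm, as the interface text tells. Its arguments: {"type":"object","properties":{"plan":{"type":"array","items":{"type":"array"}},"grip":{"type":"number"},"squeeze":{"type":"number"}},"required":["plan"]}

```bash
ls; mkdir -p pics; python3 - <<'E'
from cell import arm
import cv2,numpy as np
s=arm.observe();print(s)
for n in("scene","top"):
    p=arm.get_image(n);cv2.imwrite(f"pics/{n}0.png",p["frame"]);print(n,p["fx"],p["cx"],p["cy"],p["position"],p["rotation"],p["shot"])
E
```

```text
pics
{'clock': 0.0, 'joints': array([ 1.21240308,  0.43522794,  0.02497254,  1.5740816 , -0.01160033,
        1.13395741, -0.07510951]), 'dq': array([-1.17199588e-03,  4.72919620e-04,  6.99165290e-04, -1.95287180e-03,
       -9.03532452e-04, -1.41019525e-03,  4.81744430e-05]), 'joint_efforts': array([ 3.78420882e-04, -6.67867184e+01,  9.84503813e-01, -3.14473701e+01,
       -6.08124468e-02,  4.27377212e-02,  1.89409498e-04]), 'position': array([ 0.1579557 , -0.60420464,  0.22594786]), 'ee_rot': array([ 2.08545783,  0.26971781, -2.08615654]), 'force': array([ 0.04286922,  0.39148384, -0.23393762]), 'ft_torque': array([-0.01684328,  0.00253307, -0.06367276]), 'width': 1.0015007263008062}
scene 366.3948640463119 251.90032222699278 193.9121509717097 [1.49892472 0.48726751 0.86833419] [-1.29200735 -2.0491487   1.06189597] 1
top 437.1896797705193 257.051145685991 187.0113771727836 [0.24001994 0.00925456 1.4749639 ] [-2.14826667  2.14114694 -0.19848132] 2
```

View pics/scene0.png

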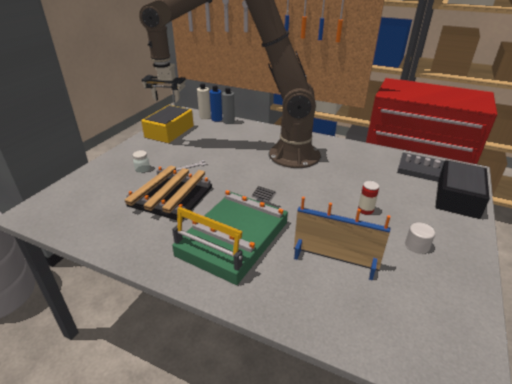

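View pics/top0.png

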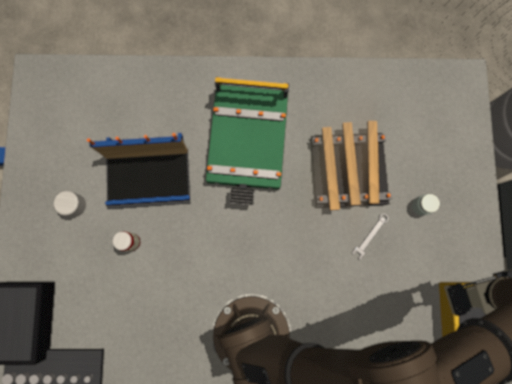

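```bash
cat > h.py <<'E'
import numpy as np,cv2
from scipy.spatial.transform import Rotation as R
from cell import arm
def ray(p,uv,z):
    uv=np.atleast_2d(np.array(uv,float))
    d=np.c_[(uv[:,0]-p["cx"])/p["fx"],(uv[:,1]-p["cy"])/p["fy"],np.ones(len(uv))]
    d=R.from_rotvec(p["rotation"]).apply(d)
    o=np.array(p["position"]); t=(z-o[2])/d[:,2]
    return o+d*t[:,None]
def proj(p,X):
    X=np.atleast_2d(X)-np.array(p["position"])
    c=R.from_rotvec(p["rotation"]).inv().apply(X)
    return np.c_[p["cx"]+p["fx"]*c[:,0]/c[:,2],p["cy"]+p["fy"]*c[:,1]/c[:,2]]
def slatmask(m,p,z):
    v,u=np.nonzero(m); P=ray(p,np.c_[u,v],z)[:,:2].astype(np.float32)
    (c,wh,a)=cv2.minAreaRect(P)
    w,h=wh
    if w<h: a+=90; w,h=h,w
    a=(a+90)%180-90
    return np.array(c),P.mean(0),w,h,a
E
python3 - <<'E'
from h import *
p=arm.get_image("top");s=arm.get_image("scene")
for q in ["slat1_center","press","pedal_pad","stand","rack","rack_wall","oil_can","piston","bolt_jar","spanner"]:
    for nm,pp in(("top",p),("scene",s)):
        for r in arm.trace(pp,q):
            m=r["pixels"]
            print(q,nm,round(r["score"],2),np.round(r["at"]),m.sum(), end=" ")
            if q.startswith("slat") and m.sum()>30:
                print(*[np.round(x,3) for x in slatmask(m,pp,.063)])
            else: print(np.round(ray(pp,r["at"],0.0)[0],3))
np.save("top0.npy",p["frame"])
f=p["frame"]
big=cv2.resize(f[60:260,70:410],None,fx=2.3,fy=2.3,interpolation=cv2.INTER_CUBIC);cv2.imwrite("pics/topz.png",big)
E
```

```text
slat1_center top 0.58 [376. 163.] 921 [ 0.561 -0.405] [ 0.559 -0.404] 0.283 0.04 -1.03
slat1_center scene 0.84 [149. 182.] 504 [ 0.57  -0.398] [ 0.581 -0.398] 0.295 0.055 -1.36
slat1_center scene 0.56 [183. 191.] 456 [ 0.548 -0.254] [ 0.553 -0.255] 0.296 0.05 6.855
press top 0.58 [250. 136.] 8245 [0.664 0.006 0.   ]
press scene 0.83 [230. 231.] 6918 [ 0.631 -0.014  0.   ]
press scene 0.34 [140. 162.] 296 [ 0.379 -0.631  0.   ]
pedal_pad top 0.92 [241. 200.] 400 [0.44  0.033 0.   ]
pedal_pad scene 0.57 [262. 198.] 268 [ 0.398  0.01  -0.   ]
stand top 0.72 [344. 170.] 3101 [ 0.545 -0.32   0.   ]
stand top 0.55 [250. 139.] 8295 [0.655 0.006 0.   ]
stand scene 0.97 [171. 194.] 1365 [ 0.535 -0.341  0.   ]
rack top 0.91 [147. 172.] 5953 [0.534 0.355 0.   ]
rack scene 0.83 [337. 238.] 4323 [0.5   0.344 0.   ]
rack_wall top 0.68 [139. 146.] 1678 [0.626 0.389 0.   ]
rack_wall scene 0.77 [343. 239.] 3759 [0.498 0.363 0.   ]
oil_can top 0.7 [126. 246.] 449 [0.285 0.416 0.   ]
oil_can scene 0.79 [368. 203.] 571 [0.242 0.402 0.   ]
oil_can scene 0.65 [168. 185.] 470 [ 0.486 -0.393  0.   ]
oil_can scene 0.5 [149. 182.] 506 [ 0.497 -0.484  0.   ]
piston top 0.6 [ 70. 201.] 687 [0.435 0.611 0.   ]
piston top 0.45 [375. 162.] 877 [ 0.577 -0.43   0.   ]
piston scene 0.92 [421. 238.] 685 [0.371 0.608 0.   ]
bolt_jar top 0.89 [426. 207.] 486 [ 0.418 -0.6    0.   ]
bolt_jar top 0.5 [344. 172.] 3079 [ 0.54  -0.322  0.   ]
bolt_jar scene 0.86 [140. 162.] 278 [ 0.378 -0.632  0.   ]
bolt_jar scene 0.65 [165. 188.] 535 [ 0.507 -0.39   0.   ]
bolt_jar scene 0.62 [339. 240.] 4252 [0.509 0.353 0.   ]
spanner top 0.52 [372. 234.] 332 [ 0.325 -0.408  0.   ]
spanner scene 0.29 [182. 193.] 492 [ 0.508 -0.304 -0.   ]
```

View pics/topz.png

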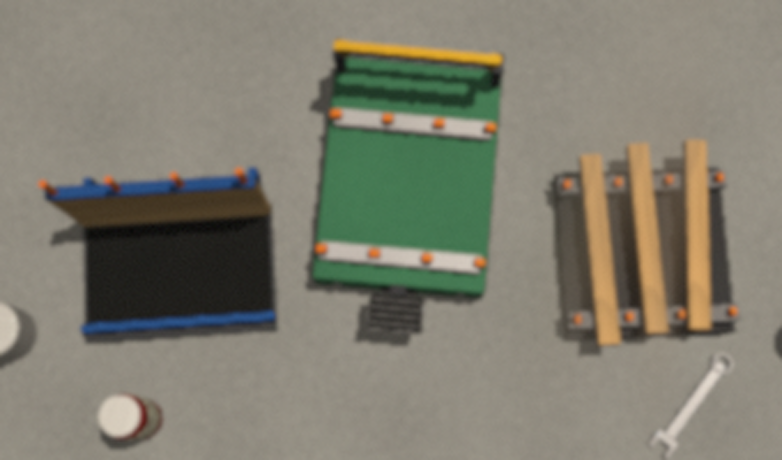

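```bash
cat >> h.py <<'E'
def pegs(p,lo=(4,150,120),hi=(13,255,255)):
    f=p["frame"] 
    hsv=cv2.cvtColor(f,cv2.COLOR_BGR2HSV)
    m=cv2.inRange(hsv,lo,hi)
    n,l,st,c=cv2.connectedComponentsWithStats(m)
    return [(c[i],st[i,4]) for i in range(1,n) if st[i,4]>4]
def fit(L,W):
    L=np.array(L);W=np.array(W);a=L.mean(0);b=W.mean(0)
    U,S,V=np.linalg.svd((L-a).T@(W-b));M=(U@V).T
    th=np.arctan2(M[1,0],M[0,0]); t=b-M@a
    return t,np.degrees(th),np.linalg.norm((M@(L-a).T).T+b-W,axis=1)
E
python3 - <<'E'
from h import *
p=arm.get_image("top")
print(pegs(p) )
for c,n in pegs(p): print(np.round(c,1),n, np.round(ray(p,c,.081)[0],3)[:2],np.round(ray(p,c,.055)[0],3)[:2],np.round(ray(p,c,.205)[0],3)[:2])
E
```

```text
[(array([215., 109.]), np.int32(15)), (array([238., 111.]), np.int32(9)), (array([260.33333333, 113.11111111]), np.int32(9)), (array([282.5, 115. ]), np.int32(6)), (array([173.83333333, 134.83333333]), np.int32(6)), (array([117., 138.]), np.int32(7)), (array([382.16666667, 136.83333333]), np.int32(6)), (array([ 88.75, 140.  ]), np.int32(8)), (array([316.2, 139.6]), np.int32(5)), (array([208.5625, 167.625 ]), np.int32(16)), (array([232.        , 169.71428571]), np.int32(7)), (array([255., 172.]), np.int32(9)), (array([278.        , 173.71428571]), np.int32(7)), (array([366.5, 196.1]), np.int32(10)), (array([388.125, 195.125]), np.int32(8)), (array([343.        , 197.28571429]), np.int32(7))]
[215. 109.] 15 [0.734 0.122] [0.743 0.124] [0.69  0.112]
[238. 111.] 9 [0.727 0.045] [0.737 0.046] [0.684 0.042]
[260.3 113.1] 9 [ 0.721 -0.029] [ 0.73 -0.03] [ 0.678 -0.026]
[282.5 115. ] 6 [ 0.715 -0.103] [ 0.724 -0.105] [ 0.673 -0.093]
[173.8 134.8] 6 [0.644 0.255] [0.651 0.26 ] [0.608 0.233]
[117. 138.] 7 [0.632 0.44 ] [0.639 0.448] [0.597 0.402]
[382.2 136.8] 6 [ 0.642 -0.433] [ 0.65  -0.442] [ 0.606 -0.394]
[ 88.8 140. ] 8 [0.624 0.531] [0.632 0.541] [0.59  0.485]
[316.2 139.6] 5 [ 0.631 -0.214] [ 0.638 -0.218] [ 0.596 -0.194]
[208.6 167.6] 16 [0.535 0.139] [0.54  0.141] [0.508 0.127]
[232.  169.7] 7 [0.528 0.063] [0.533 0.064] [0.502 0.058]
[255. 172.] 9 [ 0.521 -0.012] [ 0.526 -0.012] [ 0.496 -0.01 ]
[278.  173.7] 7 [ 0.516 -0.087] [ 0.521 -0.089] [ 0.491 -0.078]
[366.5 196.1] 10 [ 0.443 -0.373] [ 0.447 -0.38 ] [ 0.425 -0.339]
[388.1 195.1] 8 [ 0.447 -0.444] [ 0.451 -0.452] [ 0.429 -0.404]
[343.  197.3] 7 [ 0.439 -0.297] [ 0.443 -0.302] [ 0.422 -0.269]
```

```bash
python3 - <<'E'
from h import *
p=arm.get_image("top");s=arm.get_image("scene")
def cen(c,r=3):
    f=p["frame"].astype(float);u,v=int(round(c[0])),int(round(c[1]))
    w=f[v-r:v+r+1,u-r:u+r+1]; sc=np.clip(w[...,2]-1.0*w[...,1]-45,0,None)
    y,x=np.mgrid[v-r:v+r+1,u-r:u+r+1]; return np.array([(sc*x).sum(),(sc*y).sum()])/sc.sum()
P={}
pr=[(215,109),(238,111),(260,113),(282,115),(208,167),(232,170),(255,172),(278,174)]
L=[(.1,y) for y in(.1125,.0375,-.0375,-.1125)]+[(-.1,y) for y in(.1125,.0375,-.0375,-.1125)]
P['press']=fit(L,[ray(p,cen(c),.080)[0,:2] for c in pr])
st=[(316,140),(338,139),(361,138),(382,137),(320,199),(343,197),(366,196),(388,195)]
P['stand']=fit(L,[ray(p,cen(c),.055)[0,:2] for c in st])
rk=[(89,140),(117,138),(147,137),(174,135)]
L=[(.057,y) for y in(.126,.042,-.042,-.126)]
P['rack']=fit(L,[ray(p,cen(c),.205)[0,:2] for c in rk])
for k,v in P.items(): print(k,np.round(v[0],4),round(v[1],2),np.round(v[2]*1000,1))
np.save("poses.npy",np.array([[*v[0],v[1]] for v in P.values()]))
def W(k,pts):
    t,a,_=P[k];a=np.radians(a);M=np.array([[np.cos(a),-np.sin(a),0],[np.sin(a),np.cos(a),0],[0,0,1]])
    return (M@np.array(pts).T).T+np.r_[t,0]
def box(x0,x1,y0,y1,z):return [(x0,y0,z),(x1,y0,z),(x1,y1,z),(x0,y1,z)]
out=[("press",box(-.14,.21,-.125,.125,.055)),("press",box(-.112,-.088,-.115,.115,.07)),("press",box(.088,.112,-.115,.115,.07)),("press",box(-.2125,-.1575,-.04,.04,.066)),
("stand",box(-.125,.125,-.125,.125,.02)),("rack",box(-.112,.065,-.14,.14,.008)),("rack",box(-.112,-.1,-.14,.14,.028)),("rack",box(.048,.067,-.14,.14,.17))]
for nm,pp,(a,b,c,d) in(("top",p,(70,60,410,260)),("scene",s,(110,130,430,290))):
    k=2.3;im=cv2.resize(pp["frame"],None,fx=k,fy=k,interpolation=cv2.INTER_CUBIC)
    for n,pts in out:
        q=(proj(pp,W(n,pts))+.5)*k-.5
        cv2.polylines(im,[np.round(q).astype(int)],True,(255,0,255),1,cv2.LINE_AA)
    cv2.imwrite(f"pics/ov_{nm}.png",im[int(b*k):int(d*k),int(a*k):int(c*k)])
E
```

```text
press [0.6253 0.0164] -4.91 [0.1 0.3 0.1 0.1 0.5 0.1 0.1 0.2]
stand [ 0.545  -0.3359] 3.09 [0.3 0.5 0.4 0.4 0.2 0.4 0.5 0.9]
rack [0.5433 0.3561] 4.17 [0.3 0.3 0.2 0.4]
```

View pics/ov_top.png

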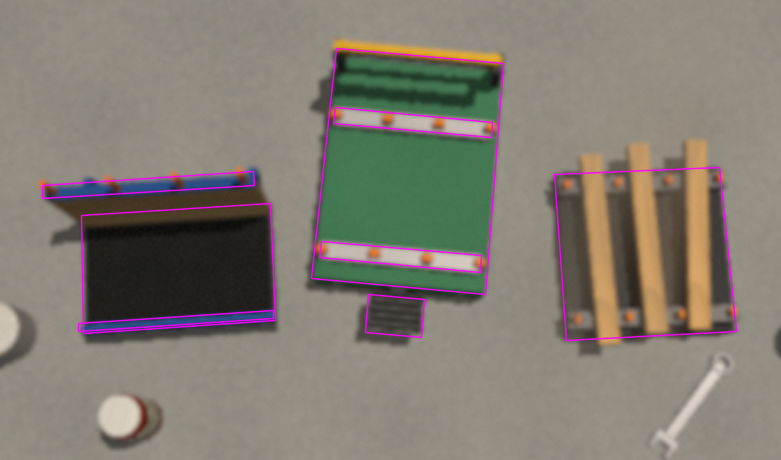

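View pics/ov_scene.png

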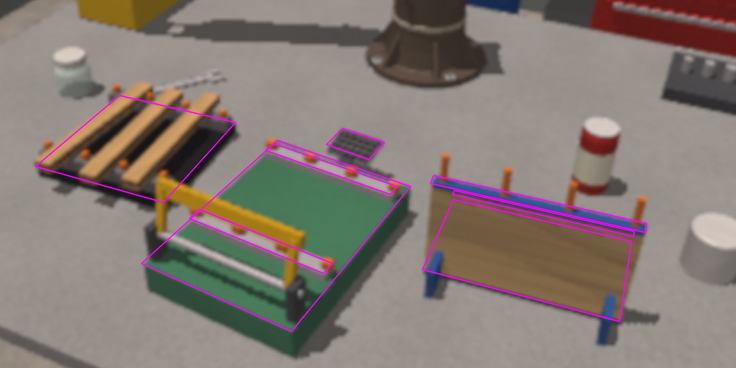

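```bash
cat >> h.py <<'E'
def wood(p,z,roi,show=False):
    """slats in top picture by colour; roi u0,v0,u1,v1"""
    hsv=cv2.cvtColor(p["frame"],cv2.COLOR_BGR2HSV)
    m=cv2.inRange(hsv,(12,90,110),(24,255,255))
    k=np.zeros_like(m);u0,v0,u1,v1=roi;k[v0:v1,u0:u1]=m[v0:v1,u0:u1]
    n,l,st,c=cv2.connectedComponentsWithStats(k)
    o=[]
    for i in range(1,n):
        if st[i,4]>150:
            C,mu,w,h,a=slatmask(l==i,p,z)
            v,u=np.nonzero(l==i);P=ray(p,np.c_[u,v],z)[:,:2]-mu
            _,V=np.linalg.eigh(P.T@P);d=V[:,1];a2=np.degrees(np.arctan2(d[1],d[0]));a2=(a2+90)%180-90
            o.append((C,mu,w,h,a2,st[i,4]));print("c",np.round(C,4),"mean",np.round(mu,4),"L",round(w,3),"W",round(h,3),"ang",round(a2,2),"n",st[i,4])
    return o
T=np.load("poses.npy") if __import__("os").path.exists("poses.npy") else None
def toW(i,x,y):
    t=T[i];a=np.radians(t[2]);return np.array([t[0]+x*np.cos(a)-y*np.sin(a),t[1]+x*np.sin(a)+y*np.cos(a)])
def toL(i,w):
    t=T[i];a=np.radians(t[2]);d=np.array(w)-t[:2];return np.array([d[0]*np.cos(a)+d[1]*np.sin(a),-d[0]*np.sin(a)+d[1]*np.cos(a)])
def tool(s=None):
    s=s or arm.observe();M=R.from_rotvec(s["ee_rot"]).as_matrix()
    print("t",round(s["clock"],2),"pos",np.round(s["position"],4),"x",np.round(M[:,0],3),"y",np.round(M[:,1],3),"yaw_y",round(np.degrees(np.arctan2(M[1,1],M[0,1])),2),"F",np.round(s["force"],1),"w",round(s["width"],3),"j",np.round(s["joints"],2))
    return s
E
python3 - <<'E'
from h import *
p=arm.get_image("top");wood(p,.063,(300,110,400,220));tool()
for i,n in enumerate(("press","stand","rack")):print(n,[np.round(toW(i,0,y),3) for y in(-.075,0,.075)])
print(toW(0,-.188,0))
E
```

```text
c [ 0.5632 -0.3999] mean [ 0.5575 -0.4041] L 0.28 W 0.049 ang -1.52 n 870
c [ 0.5564 -0.3321] mean [ 0.554  -0.3316] L 0.279 W 0.036 ang 4.07 n 856
c [ 0.5416 -0.2625] mean [ 0.537  -0.2623] L 0.279 W 0.036 ang 4.25 n 860
t 1.4 pos [ 0.1581 -0.6047  0.2267] x [ 0.  0. -1.] y [ 0.253 -0.967  0.   ] yaw_y -75.35 F [-0.1  0.7  0.4] w 1.003 j [ 1.21  0.43  0.02  1.57 -0.01  1.13 -0.08]
press [array([ 0.619, -0.058]), array([0.625, 0.016]), array([0.632, 0.091])]
stand [array([ 0.549, -0.411]), array([ 0.545, -0.336]), array([ 0.541, -0.261])]
rack [array([0.549, 0.281]), array([0.543, 0.356]), array([0.538, 0.431])]
[0.43795411 0.03252773]
```

Emit:
{"fn": "servo_tool", "kwargs": {"plan": [[[38,34.2,-6],[0,0,-10.4]],[[38,34.2,-6],[0,0,-10.4]],[[38,34.2,-6],[0,0,-10.4]],[[38,34.2,-6],[0,0,-10.4]],[[38,34.2,-6],[0,0,-10.4]],[[38,34.2,-6],[0,0,-10.4]],[[38,34.2,-6],[0,0,-10.4]],[[38,34.2,-6],[0,0,-10.4]],[[38,34.2,-6],[0,0,-10.4]],[[38,34.2,-6],[0,0,-10.4]],[[38,34.2,-6],[0,0,-10.4]],[[38,34.2,-6],[0,0,-10.4]]], "grip": 0.55, "squeeze": 30}}

```text
clock: 2.6
position: [0.5402, -0.2595, 0.1662]
ee_rot: [2.182, 0.088, -2.181]
force: [-0.2, 0.0, -0.1]
width: 0.552
```

```bash
python3 - <<'E'
from h import *
tool()
s=arm.get_image("scene");p=arm.get_image("top")
a=cv2.resize(s["frame"][100:300,90:410],None,fx=2,fy=2);b=cv2.resize(p["frame"][60:260,70:430],None,fx=2,fy=2)
cv2.imwrite("pics/a1.png",a);cv2.imwrite("pics/b1.png",b)
E
```

```text
t 2.6 pos [ 0.5402 -0.2595  0.1662] x [ 0.     0.001 -1.   ] y [ 0.079 -0.997 -0.001] yaw_y -85.44 F [-0.2  0.  -0.1] w 0.552 j [ 0.42  0.45 -0.09  1.71  0.04  0.99 -1.17]
```

View pics/a1.png

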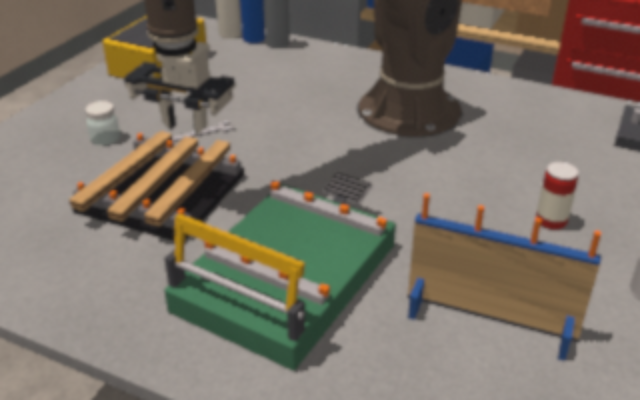

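View pics/b1.png

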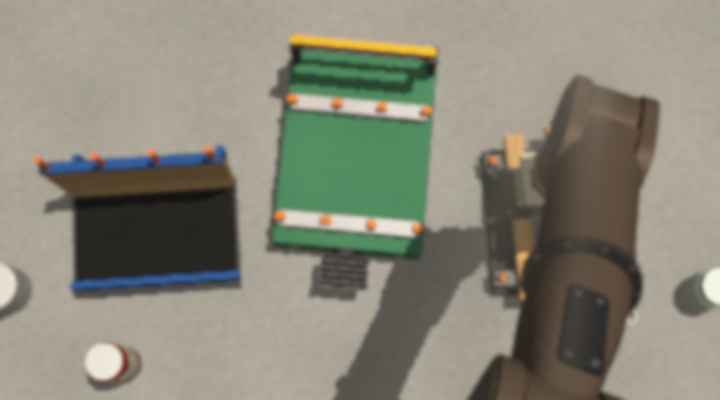

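Emit:
{"fn": "servo_tool", "kwargs": {"plan": [[[0,-0.4,-4],[0,0,-0.3]],[[0,-0.4,-8],[0,0,-0.3]],[[0,-0.4,-11],[0,0,-0.3]],[[0,-0.4,-12.9],[0,0,-0.3]],[[0,-0.4,-12.9],[0,0,-0.3]],[[0,-0.4,-12.9],[0,0,-0.3]]]}}

```text
clock: 3.3
position: [0.5366, -0.2693, 0.0383]
ee_rot: [2.186, 0.071, -2.188]
force: [0.7, 0.9, 1.3]
width: 0.551
```

Emit:
{"fn": "servo_tool", "kwargs": {"plan": [[[0,0,0],[0,0,0]],[[0,0,0],[0,0,0]],[[0,0,0],[0,0,0]],[[0,0,0],[0,0,0]],[[0,0,0],[0,0,0]]], "grip": 0}}

```text
clock: 3.8
position: [0.5372, -0.2694, 0.0394]
ee_rot: [2.187, 0.071, -2.186]
force: [-2.3, 1.6, 7.0]
width: 0.323
```

Emit:
{"fn": "servo_tool", "kwargs": {"plan": [[[0,0,3],[0,0,0]],[[0,0,7],[0,0,0]],[[0,0,10],[0,0,0]],[[0,0,10],[0,0,0]]]}}

```text
clock: 4.2
position: [0.5398, -0.2705, 0.1441]
ee_rot: [2.193, 0.067, -2.177]
force: [0.1, -0.3, -0.5]
width: 0.322
```

```bash
python3 - <<'E'
from h import *
s=tool()
s=arm.get_image("scene")
a=cv2.resize(s["frame"][100:300,90:410],None,fx=2,fy=2)
cv2.imwrite("pics/a2.png",a)
w=toW(0,-.003,.075);print(w,w-arm.observe()["position"][:2])
E
```

```text
t 4.2 pos [ 0.5398 -0.2705  0.1441] x [ 0.007 -0.005 -1.   ] y [ 0.067 -0.998  0.006] yaw_y -86.19 F [ 0.1 -0.3 -0.5] w 0.322 j [ 0.43  0.48 -0.08  1.73  0.05  0.93 -1.17]
[0.62869175 0.09142724] [0.09015355 0.36146828]
```

View pics/a2.png

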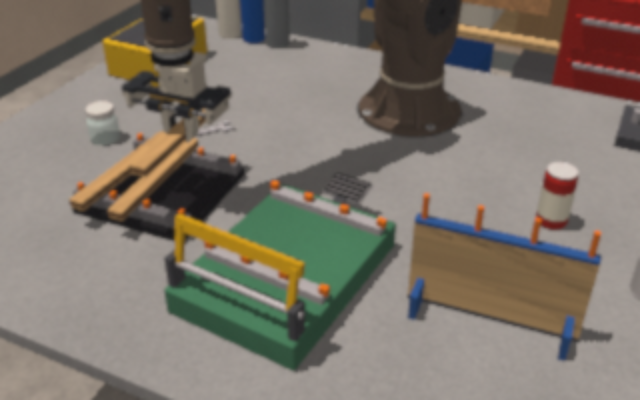

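Emit:
{"fn": "servo_tool", "kwargs": {"plan": [[[4,36.2,0],[0,0,-8.7]],[[4,36.2,0],[0,0,-8.7]],[[4,36.2,0],[0,0,-8.7]],[[4,36.2,0],[0,0,-8.7]],[[4,36.2,0],[0,0,-8.7]],[[4,36.2,0],[0,0,-8.7]],[[8.5,36.2,0],[0,0,-8.7]],[[8.5,36.2,0],[0,0,-8.7]],[[8.5,36.2,0],[0,0,-8.7]],[[8.5,36.2,0],[0,0,-8.7]],[[8.5,36.2,0],[0,0,-8.7]]]}}

```text
clock: 5.35
position: [0.6225, 0.0904, 0.1406]
ee_rot: [-2.182, 0.101, 2.178]
force: [1.2, -1.0, -1.7]
width: 0.324
```

```bash
python3 - <<'E'
from h import *
s=tool()
s=arm.get_image("scene")
a=cv2.resize(s["frame"][100:300,90:410],None,fx=2,fy=2)
cv2.imwrite("pics/a3.png",a)
print(arm.get_image("top")["shot"])
w=toW(0,-.005,.075);s=tool();print(w,w-s["position"][:2])
E
```

```text
t 5.35 pos [0.6225 0.0904 0.1406] x [ 0.002 -0.006 -1.   ] y [-0.086 -0.996  0.006] yaw_y -94.96 F [ 1.2 -1.  -1.7] w 0.324 j [-0.17  0.52 -0.1   1.66  0.07  0.96 -1.95]
13
t 5.45 pos [0.6229 0.0903 0.1413] x [ 0.003 -0.006 -1.   ] y [-0.087 -0.996  0.005] yaw_y -94.99 F [-0.1  0.1 -1.6] w 0.323 j [-0.17  0.52 -0.1   1.66  0.07  0.96 -1.95]
[0.62669909 0.09159832] [0.00384034 0.00134606]
```

View pics/a3.png

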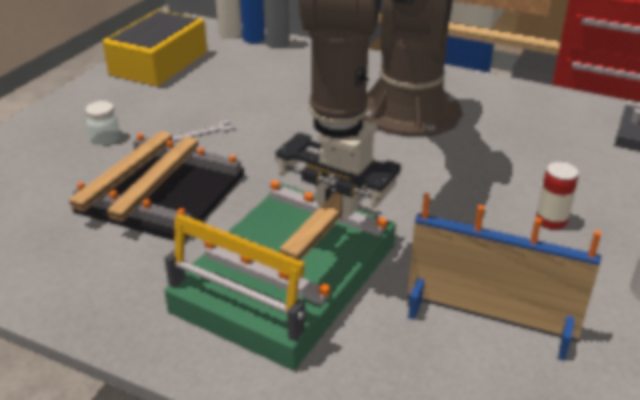

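Emit:
{"fn": "servo_tool", "kwargs": {"plan": [[[0.2,0.1,-3],[0,0,0]],[[0.2,0.1,-5],[0,0,0]],[[0.2,0.1,-6.5],[0,0,0]],[[0.2,0.1,-7.2],[0,0,0]],[[0.2,0.1,-7.6],[0,0,0]],[[0.2,0.1,-7.6],[0,0,0]],[[0.2,0.1,-7.6],[0,0,0]]]}}

```text
clock: 6.15
position: [0.6254, 0.0914, 0.0661]
ee_rot: [-2.184, 0.101, 2.175]
force: [-0.3, 0.5, -0.1]
width: 0.324
```

Emit:
{"fn": "servo_tool", "kwargs": {"plan": [[[0,0,0],[0,0,0]],[[0,0,0],[0,0,0]],[[0,0,0],[0,0,0]],[[0,0,4],[0,0,0]],[[0,0,8],[0,0,0]],[[0,0,9],[0,0,0]],[[0,0,9],[0,0,0]]], "grip": 0.55}}

```text
clock: 6.85
position: [0.6268, 0.0917, 0.1584]
ee_rot: [-2.188, 0.099, 2.169]
force: [-0.7, 0.7, -1.2]
width: 0.548
```

Emit:
{"fn": "servo_tool", "kwargs": {"plan": [[[-7.1,-42.5,0],[0,0,9.1]],[[-7.1,-42.5,0],[0,0,9.1]],[[-7.1,-42.5,0],[0,0,9.1]],[[-7.1,-42.5,0],[0,0,9.1]],[[-7.1,-42.5,0],[0,0,9.1]],[[-7.1,-42.5,0],[0,0,9.1]],[[-7.1,-42.5,0],[0,0,9.1]],[[-7.1,-42.5,0],[0,0,9.1]],[[-7.1,-42.5,0],[0,0,9.1]],[[-7.1,-42.5,0],[0,0,9.1]],[[-7.1,-42.5,0],[0,0,9.1]]]}}

```text
clock: 7.95
position: [0.5546, -0.3335, 0.1564]
ee_rot: [2.192, 0.074, -2.178]
force: [0.0, 0.8, -0.2]
width: 0.551
```

```bash
cat > look.py <<'E'
import sys
from h import *
n=sys.argv[1]
s=arm.get_image("scene");p=arm.get_image("top")
a=cv2.resize(s["frame"][110:290,100:420],None,fx=1.25*2,fy=2.5);b=cv2.resize(p["frame"][70:230,80:430],None,fx=2.286,fy=2.286)
cv2.imwrite(f"pics/{n}.png",np.vstack([cv2.resize(s["frame"][110:290,100:420],(440,248)),cv2.resize(p["frame"][65:235,85:405],(440,234))]) if len(sys.argv)<3 else (a if sys.argv[2]=="s" else b))
tool()
wood(p,.088,(200,70,295,210));print("stand");wood(p,.063,(300,110,400,220))
E
python3 look.py c1
```

```text
t 8.05 pos [ 0.5558 -0.3313  0.1572] x [ 0.008 -0.001 -1.   ] y [ 0.073 -0.997  0.002] yaw_y -85.79 F [-0.3  0.2  0. ] w 0.544 j [ 0.51  0.53 -0.07  1.6   0.04  1.01 -1.08]
c [8.247e-01 8.000e-04] mean [0.8248 0.0011] L 0.247 W 0.02 ang 85.16 n 429
c [0.6297 0.0888] mean [0.6287 0.0894] L 0.283 W 0.034 ang -4.71 n 834
stand
c [ 0.6649 -0.3227] mean [ 0.6652 -0.3228] L 0.063 W 0.033 ang 3.75 n 168
c [ 0.4833 -0.3317] mean [ 0.4878 -0.3318] L 0.127 W 0.027 ang -1.54 n 269
```

View pics/c1.png

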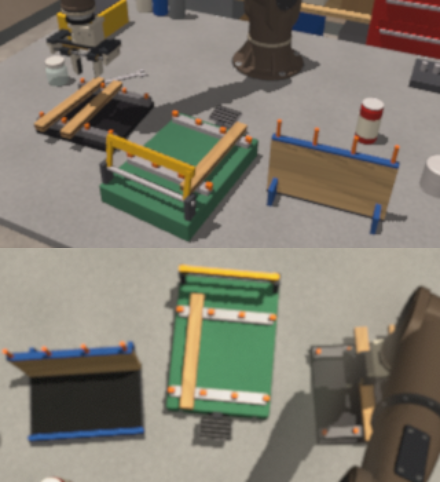

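Emit:
{"fn": "servo_tool", "kwargs": {"plan": [[[0,-0.2,-4],[0,0,0]],[[0,-0.2,-8],[0,0,0]],[[0,-0.2,-10.5],[0,0,0]],[[0,-0.2,-11.9],[0,0,0]],[[0,-0.2,-11.9],[0,0,0]],[[0,-0.2,-11.9],[0,0,0]]]}}

```text
clock: 8.65
position: [0.5568, -0.3329, 0.0391]
ee_rot: [2.192, 0.079, -2.173]
force: [0.2, 0.1, 0.9]
width: 0.559
```

Emit:
{"fn": "servo_tool", "kwargs": {"plan": [[[0,0,0],[0,0,0]],[[0,0,0],[0,0,0]],[[0,0,0],[0,0,0]],[[0,0,0],[0,0,0]]], "grip": 0}}

```text
clock: 9.05
position: [0.5574, -0.3329, 0.0401]
ee_rot: [2.193, 0.079, -2.172]
force: [-0.5, 2.6, 6.0]
width: 0.325
```

Emit:
{"fn": "servo_tool", "kwargs": {"plan": [[[0,0,3],[0,0,0]],[[0,0,7],[0,0,0]],[[0,0,10.5],[0,0,0]],[[0,0,10.5],[0,0,0]]]}}

```text
clock: 9.45
position: [0.5602, -0.3346, 0.1507]
ee_rot: [2.2, 0.073, -2.161]
force: [0.1, -0.9, -0.5]
width: 0.323
```

```bash
python3 look.py c2; python3 -c "
from h import *
print(toW(0,-.005,0))"
```

```text
t 9.55 pos [ 0.5576 -0.3333  0.1458] x [ 0.011 -0.003 -1.   ] y [ 0.074 -0.997  0.003] yaw_y -85.75 F [-0.3  0.8 -1. ] w 0.323 j [ 0.51  0.54 -0.07  1.61  0.04  0.98 -1.08]
c [8.247e-01 8.000e-04] mean [8.248e-01 6.000e-04] L 0.247 W 0.02 ang 85.07 n 431
c [0.6297 0.0888] mean [0.6287 0.0894] L 0.283 W 0.034 ang -4.73 n 832
stand
c [ 0.6994 -0.3548] mean [ 0.7011 -0.3544] L 0.077 W 0.033 ang 2.21 n 203
[0.62028331 0.01687324]
```

View pics/c2.png

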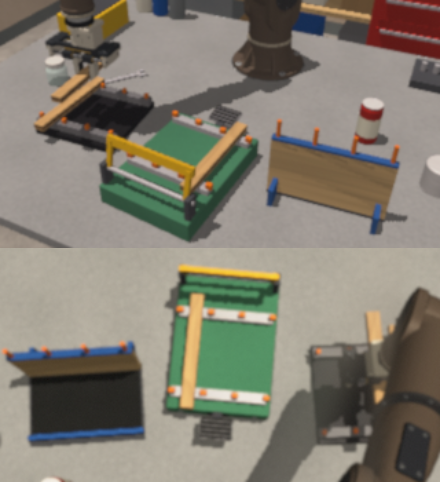

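Emit:
{"fn": "servo_tool", "kwargs": {"plan": [[[2,35,0],[0,0,-9.1]],[[2,35,0],[0,0,-9.1]],[[2,35,0],[0,0,-9.1]],[[2,35,0],[0,0,-9.1]],[[2,35,0],[0,0,-9.1]],[[2,35,0],[0,0,-9.1]],[[6.2,35,0],[0,0,-9.1]],[[6.2,35,0],[0,0,-9.1]],[[6.2,35,0],[0,0,-9.1]],[[6.2,35,0],[0,0,-9.1]],[[6.2,35,0],[0,0,-9.1]]]}}

```text
clock: 10.65
position: [0.6184, 0.0149, 0.1448]
ee_rot: [-2.189, 0.1, 2.17]
force: [0.4, -0.3, -1.2]
width: 0.33
```

```bash
python3 look.py c3 s
```

```text
t 10.75 pos [0.6188 0.015  0.1454] x [ 0.01  -0.005 -1.   ] y [-0.087 -0.996  0.004] yaw_y -94.97 F [ 0.1 -1.  -1. ] w 0.323 j [-0.06  0.5  -0.09  1.69  0.06  0.95 -1.82]
c [0.5606 0.0951] mean [0.5601 0.0957] L 0.132 W 0.025 ang -5.51 n 284
stand
c [ 0.563  -0.4015] mean [ 0.5563 -0.4041] L 0.28 W 0.046 ang -1.58 n 887
```

View pics/c3.png

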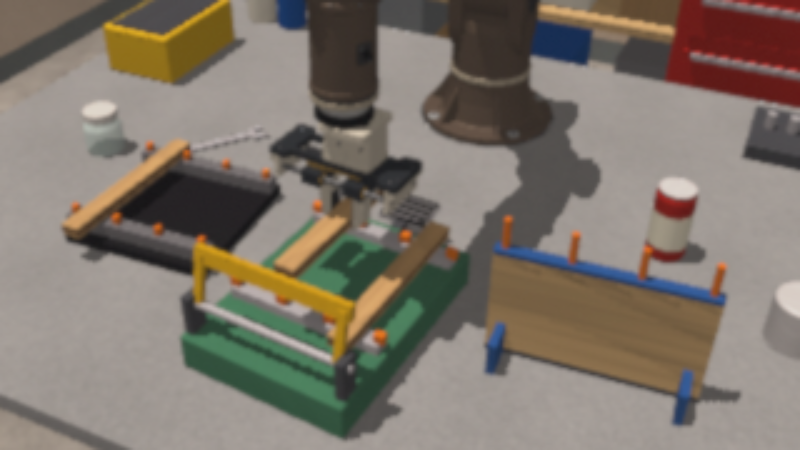

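Emit:
{"fn": "servo_tool", "kwargs": {"plan": [[[0.1,0.2,-3],[0,0,0]],[[0.1,0.2,-5],[0,0,0]],[[0.1,0.2,-6.5],[0,0,0]],[[0.1,0.2,-7.4],[0,0,0]],[[0.1,0.2,-8],[0,0,0]],[[0.1,0.2,-8],[0,0,0]],[[0.1,0.2,-8],[0,0,0]]]}}

```text
clock: 11.45
position: [0.6202, 0.0168, 0.066]
ee_rot: [-2.191, 0.1, 2.167]
force: [0.3, 0.1, -0.8]
width: 0.326
```

Emit:
{"fn": "servo_tool", "kwargs": {"plan": [[[0,0,0],[0,0,0]],[[0,0,0],[0,0,0]],[[0,0,0],[0,0,0]],[[0,0,4],[0,0,0]],[[0,0,8],[0,0,0]],[[0,0,9],[0,0,0]],[[0,0,9],[0,0,0]]], "grip": 0.55}}

```text
clock: 12.15
position: [0.6216, 0.017, 0.1582]
ee_rot: [-2.195, 0.099, 2.162]
force: [0.1, -0.6, -0.2]
width: 0.545
```

Emit:
{"fn": "servo_tool", "kwargs": {"plan": [[[-6.4,-42.2,0],[0,0,3.6]],[[-6.4,-42.2,0],[0,0,3.6]],[[-6.4,-42.2,0],[0,0,3.6]],[[-6.4,-42.2,0],[0,0,3.6]],[[-6.4,-42.2,0],[0,0,3.6]],[[-6.4,-42.2,0],[0,0,3.6]],[[-6.4,-42.2,0],[0,0,3.6]],[[-6.4,-42.2,0],[0,0,3.6]],[[-6.4,-42.2,0],[0,0,3.6]],[[-6.4,-42.2,0],[0,0,3.6]],[[-6.4,-42.2,0],[0,0,3.6]]]}}

```text
clock: 13.25
position: [0.5565, -0.4048, 0.1561]
ee_rot: [-2.224, 0.03, 2.195]
force: [-0.3, 1.2, 0.5]
width: 0.55
```

```bash
python3 look.py c4
```

```text
t 13.35 pos [ 0.5579 -0.4029  0.1569] x [ 0.014 -0.002 -1.   ] y [-0.022 -1.     0.001] yaw_y -91.29 F [ 0.7 -0.8  0.1] w 0.548 j [ 0.58  0.59 -0.04  1.49  0.02  1.05 -1.06]
c [8.247e-01 8.000e-04] mean [0.8248 0.001 ] L 0.247 W 0.02 ang 85.17 n 429
c [0.6297 0.0888] mean [0.6288 0.0894] L 0.283 W 0.034 ang -4.72 n 833
c [0.6214 0.0157] mean [0.6193 0.0158] L 0.286 W 0.034 ang -5.38 n 836
stand
c [ 0.6728 -0.4074] mean [ 0.6729 -0.4066] L 0.06 W 0.03 ang 0.75 n 159
c [ 0.4882 -0.4023] mean [ 0.4853 -0.4007] L 0.132 W 0.041 ang -5.13 n 341
```

View pics/c4.png

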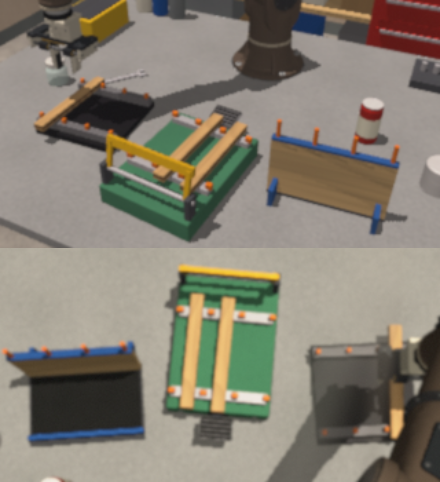

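Emit:
{"fn": "servo_tool", "kwargs": {"plan": [[[0,-0.2,-4],[0,0,0]],[[0,-0.2,-8],[0,0,0]],[[0,-0.2,-10.5],[0,0,0]],[[0,-0.2,-11.9],[0,0,0]],[[0,-0.2,-11.9],[0,0,0]],[[0,-0.2,-11.9],[0,0,0]]]}}

```text
clock: 13.95
position: [0.5589, -0.4046, 0.039]
ee_rot: [-2.229, 0.026, 2.194]
force: [0.5, -0.6, 0.5]
width: 0.548
```

Emit:
{"fn": "servo_tool", "kwargs": {"plan": [[[0,0,0],[0,0,0]],[[0,0,0],[0,0,0]],[[0,0,0],[0,0,0]],[[0,0,0],[0,0,0]]], "grip": 0}}

```text
clock: 14.35
position: [0.5594, -0.4048, 0.0401]
ee_rot: [-2.23, 0.027, 2.193]
force: [-1.6, 0.4, 6.8]
width: 0.325
```

Emit:
{"fn": "servo_tool", "kwargs": {"plan": [[[0,0,3],[0,0,0]],[[0,0,7],[0,0,0]],[[0,0,10.5],[0,0,0]],[[0,0,10.5],[0,0,0]]]}}

```text
clock: 14.75
position: [0.5621, -0.4067, 0.151]
ee_rot: [-2.241, 0.032, 2.187]
force: [1.1, 0.2, -0.6]
width: 0.326
```

```bash
python3 look.py c5; python3 -c "
from h import *
print(toW(0,-.005,-.075))"
```

```text
t 14.85 pos [ 0.5597 -0.4051  0.1459] x [ 0.018 -0.004 -1.   ] y [-0.022 -1.     0.003] yaw_y -91.24 F [ 0.  -0.2 -2.1] w 0.328 j [ 0.58  0.6  -0.04  1.5   0.02  1.02 -1.06]
c [8.247e-01 8.000e-04] mean [0.8247 0.0011] L 0.247 W 0.02 ang 85.11 n 431
c [0.6297 0.0888] mean [0.6288 0.0894] L 0.283 W 0.034 ang -4.72 n 833
c [0.6214 0.0157] mean [0.6192 0.0158] L 0.286 W 0.034 ang -5.37 n 834
stand
c [ 0.6943 -0.4424] mean [ 0.7022 -0.4413] L 0.096 W 0.031 ang -9.23 n 228
[ 0.61386753 -0.05785184]
```

View pics/c5.png

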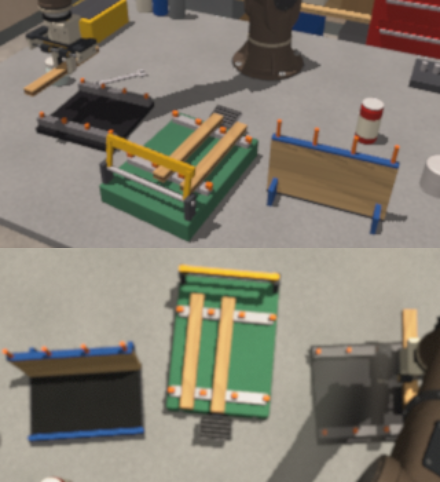

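Emit:
{"fn": "servo_tool", "kwargs": {"plan": [[[1,34.7,0],[0,1,-3.7]],[[1,34.7,0],[0,1,-3.7]],[[1,34.7,0],[0,1,-3.7]],[[1,34.7,0],[0,1,-3.7]],[[1,34.7,0],[0,1,-3.7]],[[1,34.7,0],[0,1,-3.7]],[[5.4,34.7,0],[0,1,-3.7]],[[5.4,34.7,0],[0,1,-3.7]],[[5.4,34.7,0],[0,1,-3.7]],[[5.4,34.7,0],[0,1,-3.7]],[[5.4,34.7,0],[0,1,-3.7]]]}}

```text
clock: 15.95
position: [0.6125, -0.0602, 0.1451]
ee_rot: [-2.177, 0.102, 2.18]
force: [0.0, 0.2, -1.7]
width: 0.325
```

```bash
python3 look.py c6 s
```

```text
t 16.05 pos [ 0.6128 -0.0599  0.1456] x [-0.001 -0.005 -1.   ] y [-0.088 -0.996  0.005] yaw_y -95.08 F [ 0.1 -0.9  0. ] w 0.325 j [ 0.06  0.5  -0.07  1.69  0.05  0.96 -1.69]
c [0.8297 0.0544] mean [0.8296 0.0548] L 0.139 W 0.02 ang 85.19 n 238
c [0.633  0.0884] mean [0.6394 0.0886] L 0.277 W 0.034 ang -4.77 n 748
c [0.7307 0.0019] mean [0.7343 0.0036] L 0.066 W 0.033 ang 0.7 n 167
c [0.5544 0.022 ] mean [0.552  0.0216] L 0.138 W 0.026 ang -5.48 n 304
stand
```

View pics/c6.png

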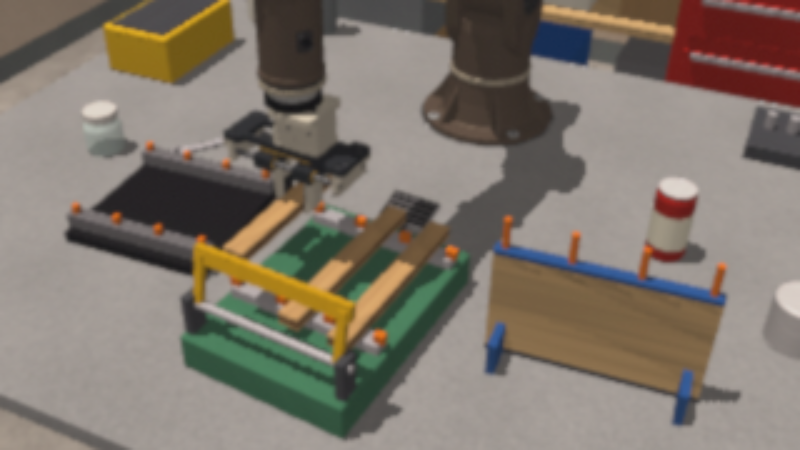

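Emit:
{"fn": "servo_tool", "kwargs": {"plan": [[[0.1,0.2,-3],[0,0,0]],[[0.1,0.2,-5],[0,0,0]],[[0.1,0.2,-6.5],[0,0,0]],[[0.1,0.2,-7.4],[0,0,0]],[[0.1,0.2,-8],[0,0,0]],[[0.1,0.2,-8],[0,0,0]],[[0.1,0.2,-8],[0,0,0]]]}}

```text
clock: 16.75
position: [0.6142, -0.0582, 0.0662]
ee_rot: [-2.179, 0.102, 2.178]
force: [0.2, 0.4, -0.4]
width: 0.327
```

Emit:
{"fn": "servo_tool", "kwargs": {"plan": [[[0,0,0],[0,0,0]],[[0,0,0],[0,0,0]],[[0,0,0],[0,0,0]],[[0,0,4],[0,0,0]],[[0,0,8],[0,0,0]],[[0,0,9],[0,0,0]],[[0,0,9],[0,0,0]]], "grip": 0.55}}

```text
clock: 17.45
position: [0.6156, -0.0582, 0.1584]
ee_rot: [-2.184, 0.102, 2.173]
force: [0.6, -0.2, -0.8]
width: 0.55
```

Emit:
{"fn": "servo_tool", "kwargs": {"plan": [[[-18,9.1,0],[0,0,0]],[[-18,9.1,0],[0,0,0]],[[-18,9.1,0],[0,0,0]],[[-18,9.1,0],[0,0,0]],[[-18,9.1,0],[0,0,0]],[[-18,9.1,0],[0,0,0]],[[-18,9.1,0],[0,0,0]]], "grip": 0}}

```text
clock: 18.15
position: [0.4361, 0.0324, 0.1579]
ee_rot: [-2.183, 0.103, 2.173]
force: [-0.3, -0.4, 0.1]
width: 0.015
```

```bash
python3 look.py c7; python3 -c "
from h import *
print(toW(0,-.19,0))"
```

```text
t 18.25 pos [0.4365 0.0322 0.158 ] x [ 0.005 -0.005 -1.   ] y [-0.09  -0.996  0.005] yaw_y -95.18 F [0.2 0.5 0.2] w 0.007 j [-0.09  0.22 -0.13  2.09  0.05  0.83 -1.91]
c [8.252e-01 8.000e-04] mean [0.8251 0.0013] L 0.247 W 0.02 ang 85.13 n 413
c [0.6744 0.0853] mean [0.6751 0.0856] L 0.194 W 0.034 ang -4.98 n 557
c [0.6807 0.0096] mean [0.6827 0.0102] L 0.166 W 0.034 ang -6.21 n 455
c [ 0.6269 -0.06  ] mean [ 0.6252 -0.0598] L 0.269 W 0.033 ang -5.19 n 776
stand
[0.43596144 0.03269882]
```

View pics/c7.png

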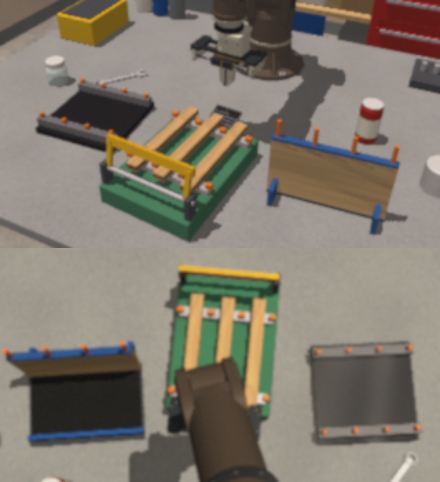

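Emit:
{"fn": "servo_tool", "kwargs": {"plan": [[[-0.5,0,-4],[0,0,0]],[[-0.5,0,-7],[0,0,0]],[[-0.5,0,-8.5],[0,0,0]],[[-0.5,0,-9.5],[0,0,0]],[[-0.5,0,-10.5],[0,0,0]],[[-0.5,0,-11],[0,0,0]],[[-0.5,0,-11.5],[0,0,0]],[[-0.5,0,-12],[0,0,0]]]}}

```text
clock: 19.05
position: [0.4316, 0.0322, 0.038]
ee_rot: [-2.183, 0.104, 2.172]
force: [-3.1, -0.4, 4.7]
width: 0.004
```

Emit:
{"fn": "servo_tool", "kwargs": {"plan": [[[0,0,-0.6],[0,0,0]],[[0,0,-1.1],[0,0,0]],[[0,0,-1.5],[0,0,0]],[[0,0,-1.8],[0,0,0]],[[0,0,-2.0],[0,0,0]],[[0,0,-2.2],[0,0,0]]]}}

```text
clock: 19.65
position: [0.4324, 0.0322, 0.0163]
ee_rot: [-2.184, 0.104, 2.17]
force: [-6.5, -1.8, 30.5]
width: 0.005
```

Emit:
{"fn": "servo_tool", "kwargs": {"plan": [[[0,0,0],[0,0,0]],[[0,0,0],[0,0,0]],[[0,0,0],[0,0,0]]]}}

```text
clock: 19.95
position: [0.4324, 0.0322, 0.0169]
ee_rot: [-2.185, 0.104, 2.17]
force: [-6.8, -0.2, 18.0]
width: 0.004
```

```bash
python3 look.py d1 s
```

```text
t 20.05 pos [0.4324 0.0322 0.0169] x [ 0.007 -0.005 -1.   ] y [-0.09  -0.996  0.005] yaw_y -95.19 F [-6.4 -0.4 18.6] w 0.006 j [-0.13  0.46 -0.1   2.24  0.12  0.45 -1.98]
c [0.6486 0.0143] mean [0.6608 0.0097] L 0.33 W 0.239 ang 8.93 n 2728
stand
```

View pics/d1.png

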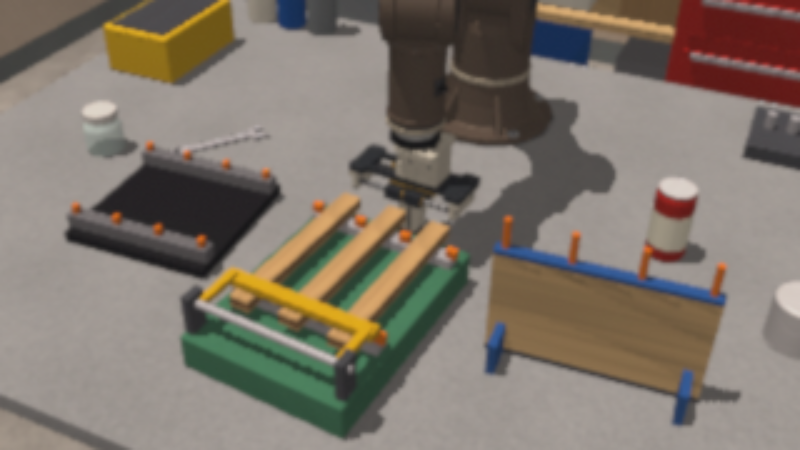

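Emit:
{"fn": "servo_tool", "kwargs": {"plan": [[[0,0,-0.05],[0,0,0]],[[0,0,-0.05],[0,0,0]],[[0,0,-0.05],[0,0,0]],[[0,0,-0.05],[0,0,0]],[[0,0,-0.05],[0,0,0]],[[0,0,-0.05],[0,0,0]],[[0,0,-0.05],[0,0,0]],[[0,0,-0.05],[0,0,0]],[[0,0,-0.05],[0,0,0]],[[0,0,-0.05],[0,0,0]],[[0,0,-0.05],[0,0,0]],[[0,0,-0.05],[0,0,0]]]}}

```text
clock: 21.25
position: [0.4324, 0.0322, 0.0169]
ee_rot: [-2.186, 0.104, 2.169]
force: [-6.4, -0.2, 18.4]
width: 0.003
```

Emit:
{"fn": "servo_tool", "kwargs": {"plan": [[[0,0,-0.02],[0,0,0]],[[0,0,-0.02],[0,0,0]],[[0,0,-0.02],[0,0,0]],[[0,0,-0.02],[0,0,0]],[[0,0,-0.02],[0,0,0]],[[0,0,-0.02],[0,0,0]],[[0,0,-0.02],[0,0,0]],[[0,0,-0.02],[0,0,0]],[[0,0,-0.02],[0,0,0]],[[0,0,-0.02],[0,0,0]],[[0,0,-0.02],[0,0,0]],[[0,0,-0.02],[0,0,0]]]}}

```text
clock: 22.45
position: [0.4323, 0.0322, 0.0171]
ee_rot: [-2.186, 0.104, 2.169]
force: [-5.2, 0.1, 16.8]
width: 0.002
```

Emit:
{"fn": "servo_tool", "kwargs": {"plan": [[[0,0,-0.1],[0,0,0]],[[0,0,-0.1],[0,0,0]],[[0,0,-0.1],[0,0,0]],[[0,0,-0.1],[0,0,0]],[[0,0,-0.1],[0,0,0]],[[0,0,-0.1],[0,0,0]],[[0,0,-0.1],[0,0,0]],[[0,0,-0.1],[0,0,0]]]}}

```text
clock: 23.25
position: [0.4324, 0.0322, 0.0168]
ee_rot: [-2.187, 0.104, 2.168]
force: [-6.6, -1.2, 20.9]
width: 0.005
```

Emit:
{"fn": "servo_tool", "kwargs": {"plan": [[[0,0,0.5],[0,0,0]],[[0,0,1.2],[0,0,0]],[[0,0,2],[0,0,0]],[[0,0,3],[0,0,0]],[[0,0,4],[0,0,0]],[[0,0,5],[0,0,0]],[[0,0,8],[0,0,0]],[[0,0,12],[0,0,0]],[[-3,-15,15],[0,0,0]],[[-3,-15,15],[0,0,0]],[[-3,-15,15],[0,0,0]],[[-3,-15,15],[0,0,0]]]}}

```text
clock: 24.45
position: [0.4013, -0.1233, 0.1684]
ee_rot: [-2.185, 0.115, 2.163]
force: [0.1, 0.8, -1.1]
width: 0.005
```

```bash
python3 look.py d2
```

```text
t 24.55 pos [ 0.4022 -0.1191  0.1675] x [ 0.009 -0.006 -1.   ] y [-0.094 -0.996  0.005] yaw_y -95.41 F [-0.4  0.6  0.6] w 0.002 j [ 0.19  0.17 -0.04  2.13  0.01  0.84 -1.52]
c [8.252e-01 8.000e-04] mean [0.8251 0.0013] L 0.247 W 0.02 ang 85.13 n 413
c [0.6299 0.0889] mean [0.6288 0.0893] L 0.283 W 0.034 ang -4.73 n 831
c [0.6215 0.0155] mean [0.6193 0.0157] L 0.285 W 0.034 ang -5.33 n 829
c [ 0.6194 -0.0592] mean [ 0.6165 -0.0591] L 0.285 W 0.033 ang -5.09 n 829
stand
```

View pics/d2.png

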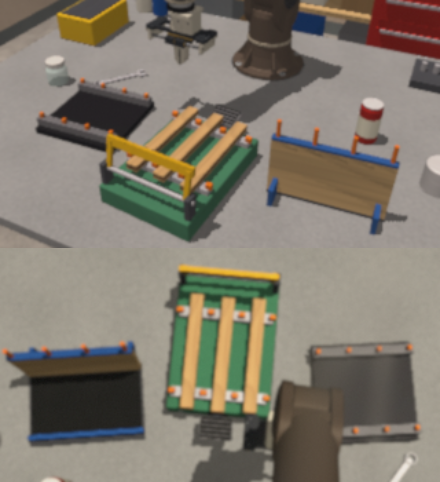

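Emit:
{"fn": "servo_tool", "kwargs": {"plan": [[[22.6,20.8,-1],[0,0,0.5]],[[22.6,20.8,-1],[0,0,0.5]],[[22.6,20.8,-1],[0,0,0.5]],[[22.6,20.8,-1],[0,0,0.5]],[[22.6,20.8,-1],[0,0,0.5]],[[22.6,20.8,-1],[0,0,0.5]],[[22.6,20.8,-1],[0,0,0.5]],[[22.6,20.8,-1],[0,0,0.5]],[[22.6,20.8,-1],[0,0,0.5]]], "grip": 0.55}}

```text
clock: 25.45
position: [0.6271, 0.0895, 0.1569]
ee_rot: [-2.189, 0.098, 2.172]
force: [0.1, -0.6, 0.7]
width: 0.549
```

```bash
python3 look.py d3
```

```text
t 25.55 pos [0.6272 0.0881 0.1575] x [ 0.008 -0.006 -1.   ] y [-0.086 -0.996  0.006] yaw_y -94.96 F [ 0.4 -0.1  0.5] w 0.549 j [-0.16  0.51 -0.1   1.63  0.07  0.99 -1.94]
c [ 0.8222 -0.0329] mean [ 0.8221 -0.0337] L 0.179 W 0.02 ang 85.0 n 303
c [ 0.6194 -0.059 ] mean [ 0.6186 -0.0592] L 0.285 W 0.033 ang -4.88 n 827
stand
```

View pics/d3.png

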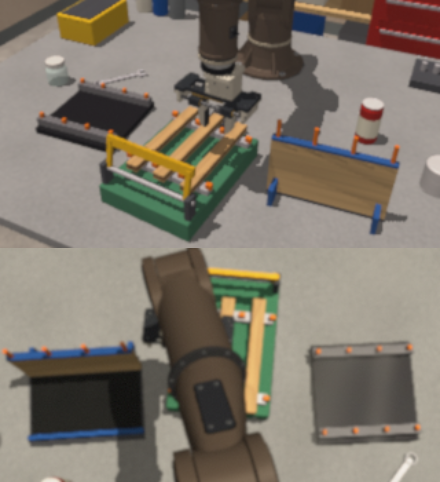

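Slats unmoved. Descend, grip, lift.

Emit:
{"fn": "servo_tool", "kwargs": {"plan": [[[0.1,0.1,-4],[0,0,0]],[[0.1,0.1,-7],[0,0,0]],[[0.1,0.1,-8.5],[0,0,0]],[[0.1,0.1,-9.3],[0,0,0]],[[0.1,0.1,-9.3],[0,0,0]],[[0.1,0.1,-9.3],[0,0,0]]]}}

```text
clock: 26.15
position: [0.6291, 0.0891, 0.0658]
ee_rot: [-2.191, 0.101, 2.168]
force: [0.5, -0.3, -0.5]
width: 0.551
```

Emit:
{"fn": "servo_tool", "kwargs": {"plan": [[[0,0,0],[0,0,0]],[[0,0,0],[0,0,0]],[[0,0,0],[0,0,0]],[[0,0,0],[0,0,0]]], "grip": 0, "squeeze": 40}}

```text
clock: 26.55
position: [0.6296, 0.0893, 0.0666]
ee_rot: [-2.192, 0.1, 2.167]
force: [-0.9, 0.5, 5.2]
width: 0.322
```

Emit:
{"fn": "servo_tool", "kwargs": {"plan": [[[-0.5,0,4],[0,0,0]],[[-1,0,8],[0,0,0]],[[-2,0,12],[0,0,0]],[[-3,0,16],[0,0,0]],[[-3,0,20],[0,0,0]],[[-3,0,22],[0,0,0]]]}}

```text
clock: 27.15
position: [0.6002, 0.0896, 0.2906]
ee_rot: [-2.197, 0.098, 2.161]
force: [0.9, 0.1, -1.6]
width: 0.321
```

```bash
python3 look.py d4; cat > lean.py <<'E'
from h import *
import sys
y=float(sys.argv[1]);up=float(sys.argv[2]);tilt=float(sys.argv[3]) if len(sys.argv)>3 else 54
s=tool()
Rc=R.from_rotvec(s["ee_rot"])
R0=R.from_matrix(np.array([[0,0,1],[0,-1,0],[1,0,0]]).T@np.eye(3)) # placeholder
# flat tool: x=(0,0,-1), y=(0,-1,0), z = x cross y
x=np.array([0,0,-1.]);yv=np.array([0,-1.,0]);R0=R.from_matrix(np.c_[x,yv,np.cross(x,yv)])
Rf=R.from_euler("z",T[2][2],degrees=True)*R.from_euler("y",-tilt,degrees=True)*R0
rel=np.degrees((Rf*Rc.inv()).as_rotvec())
a=np.radians(tilt);d=np.array([np.cos(a),np.sin(a)]);m=np.array([-np.sin(a),np.cos(a)])
foot=np.array([48-162/np.tan(a),8.]);c=foot+140*d+9*m;t=c-14.5*m
w=np.r_[toW(2,t[0]/1000,y),t[1]/1000+up]
print("foot",foot,"tcp rack",t,"world",np.round(w,4),"shift cm",np.round((w-s["position"])*100,2),"turn",np.round(rel,2))
E
python3 lean.py 0.084 0.1
```

```text
t 27.25 pos [0.6009 0.0897 0.2902] x [ 0.017 -0.004 -1.   ] y [-0.087 -0.996  0.003] yaw_y -94.97 F [ 1.1  0.1 -1.1] w 0.326 j [-0.17  0.36 -0.1   1.53  0.05  1.24 -1.94]
c [ 0.822  -0.0344] mean [ 0.822  -0.0343] L 0.176 W 0.02 ang 85.13 n 302
c [ 0.6196 -0.059 ] mean [ 0.6325 -0.0612] L 0.285 W 0.033 ang -3.91 n 734
stand
t 27.25 pos [0.6009 0.0897 0.2902] x [ 0.017 -0.004 -1.   ] y [-0.087 -0.996  0.003] yaw_y -94.97 F [ 1.1  0.1 -1.1] w 0.326 j [-0.17  0.36 -0.1   1.53  0.05  1.24 -1.94]
foot [-69.69988954   8.        ] tcp rack [ 17.03963925 118.02956032] world [0.5542 0.4411 0.218 ] shift cm [-4.67 35.14 -7.21] turn [ -0.22 -53.05   8.55]
```

View pics/d4.png

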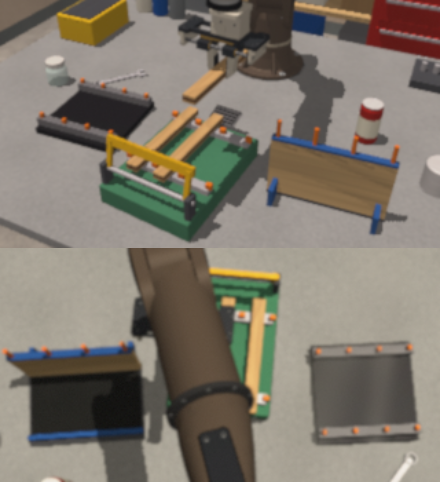

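Emit:
{"fn": "servo_tool", "kwargs": {"plan": [[[-8,35.1,0],[-0.2,-53,8.5]],[[-8,35.1,0],[-0.2,-53,8.5]],[[-8,35.1,0],[-0.2,-53,8.5]],[[-8,35.1,0],[-0.2,-53,8.5]],[[-8,35.1,0],[-0.2,-53,8.5]],[[-8,35.1,0],[-0.2,-53,8.5]],[[-8,35.1,0],[-0.2,-53,8.5]],[[-8,35.1,0],[-0.2,-53,8.5]],[[-8,35.1,0],[-0.2,-53,8.5]],[[-8,35.1,0],[-0.2,-53,8.5]],[[-8,35.1,0],[-0.2,-53,8.5]],[[-8,35.1,0],[-0.2,-53,8.5]]]}}

```text
clock: 28.45
position: [0.5476, 0.3543, 0.2546]
ee_rot: [2.874, 0.04, -1.193]
force: [0.8, 0.0, -4.1]
width: 0.321
```

```bash
python3 look.py d5; python3 lean.py 0.084 0.1
```

```text
t 28.55 pos [0.5423 0.3637 0.2521] x [ 0.707  0.019 -0.707] y [ 0.052 -0.998  0.025] yaw_y -87.02 F [-0.4  1.  -1.1] w 0.324 j [-1.9   0.48  1.22  2.14  0.4   0.27 -2.72]
c [8.253e-01 8.000e-04] mean [8.253e-01 7.000e-04] L 0.246 W 0.019 ang 85.09 n 399
c [0.6217 0.0154] mean [0.6196 0.0156] L 0.284 W 0.032 ang -5.34 n 816
c [ 0.6201 -0.0597] mean [ 0.6176 -0.0594] L 0.282 W 0.032 ang -5.04 n 808
stand
t 28.55 pos [0.5423 0.3637 0.2521] x [ 0.707  0.019 -0.707] y [ 0.052 -0.998  0.025] yaw_y -87.02 F [-0.4  1.  -1.1] w 0.324 j [-1.9   0.48  1.22  2.14  0.4   0.27 -2.72]
foot [-69.69988954   8.        ] tcp rack [ 17.03963925 118.02956032] world [0.5542 0.4411 0.218 ] shift cm [ 1.19  7.74 -3.41] turn [ 2.02 -8.92  1.31]
```

View pics/d5.png

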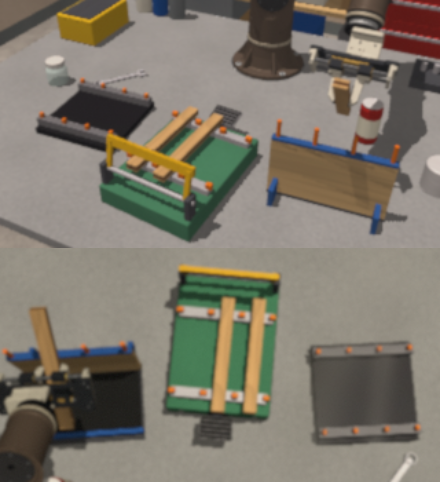

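```bash
cat > flat.py <<'E'
from h import *
import sys
# flat.py yaw x y z
yaw,X,Y,Z=map(float,sys.argv[1:5]);tilt=float(sys.argv[5]) if len(sys.argv)>5 else 0
s=tool();Rc=R.from_rotvec(s["ee_rot"])
x=np.array([0,0,-1.]);yv=np.array([0,-1.,0]);R0=R.from_matrix(np.c_[x,yv,np.cross(x,yv)])
Rf=R.from_euler("z",yaw,degrees=True)*R.from_euler("y",-tilt,degrees=True)*R0
print("shift",np.round((np.array([X,Y,Z])-s["position"])*100,2),"turn",np.round(np.degrees((Rf*Rc.inv()).as_rotvec()),2))
E
python3 flat.py 0 .52 .15 .30
```

```text
t 28.55 pos [0.5423 0.3637 0.2521] x [ 0.707  0.019 -0.707] y [ 0.052 -0.998  0.025] yaw_y -87.02 F [-0.4  1.  -1.1] w 0.324 j [-1.9   0.48  1.22  2.14  0.4   0.27 -2.72]
shift [ -2.23 -21.37   4.79] turn [ 0.22 45.   -3.39]
```

Emit:
{"fn": "servo_tool", "kwargs": {"plan": [[[-3,0,5],[0,20,-2]],[[-3,-3,5],[0,30,-3]],[[-2.2,-21,5],[0,45,-3]],[[-2.2,-21,5],[0,45,-3]],[[-2.2,-21,5],[0,45,-3]],[[-2.2,-21,5],[0,45,-3]],[[-2.2,-21,5],[0,45,-3]],[[-2.2,-21,5],[0,45,-3]],[[-2.2,-21,5],[0,45,-3]],[[-2.2,-21,5],[0,45,-3]],[[-2.2,-21,5],[0,45,-3]]]}}

```text
clock: 29.65
position: [0.5194, 0.1554, 0.3018]
ee_rot: [2.215, 0.011, -2.217]
force: [-0.1, 0.1, -0.5]
width: 0.326
```

```bash
python3 flat.py 90 .52 .15 .30
```

```text
t 29.65 pos [0.5194 0.1554 0.3018] x [-0.001 -0.    -1.   ] y [ 0.011 -1.     0.   ] yaw_y -89.39 F [-0.1  0.1 -0.5] w 0.326 j [-1.08  0.31  0.92  1.71 -0.26  1.25 -1.66]
shift [ 0.06 -0.54 -0.18] turn [ 5.000e-02 -1.000e-02  8.939e+01]
```

Emit:
{"fn": "servo_tool", "kwargs": {"plan": [[[0,0,0],[0,0,90]],[[0,0,0],[0,0,90]],[[0,0,0],[0,0,90]],[[0,0,0],[0,0,90]],[[0,0,0],[0,0,90]],[[0,0,0],[0,0,90]],[[0,0,0],[0,0,90]],[[0,0,0],[0,0,90]],[[0,0,0],[0,0,90]],[[0,0,0],[0,0,90]],[[0,0,0],[0,0,90]],[[0,0,0],[0,0,90]]]}}

```text
clock: 30.85
position: [0.5188, 0.1566, 0.3018]
ee_rot: [1.199, 1.215, -1.198]
force: [1.0, -0.1, -0.8]
width: 0.324
```

Emit:
{"fn": "servo_tool", "kwargs": {"plan": [[[0,0,0],[0,0,90]],[[0,0,0],[0,0,90]],[[0,0,0],[0,0,90]],[[0,0,0],[0,0,90]],[[0,0,0],[0,0,90]],[[0,0,0],[0,0,90]],[[0,0,0],[0,0,90]],[[0,0,0],[0,0,90]],[[0,0,0],[0,0,90]],[[0,0,0],[0,0,90]],[[0,0,0],[0,0,90]],[[0,0,0],[0,0,90]]]}}

```text
clock: 32.05
position: [0.5184, 0.1574, 0.3018]
ee_rot: [-0.011, 1.57, 0.012]
force: [0.1, -0.8, -0.9]
width: 0.323
```

```bash
python3 look.py e1;python3 flat.py 184 .52 .15 .30
```

```text
t 32.15 pos [0.5185 0.1572 0.3018] x [ 0.     0.001 -1.   ] y [-0.012  1.     0.001] yaw_y 90.66 F [-0.2  0.3 -1.1] w 0.326 j [-0.64  0.24  0.31  1.68 -0.08  1.23  1.27]
c [8.251e-01 8.000e-04] mean [8.25e-01 8.00e-04] L 0.247 W 0.02 ang 85.16 n 418
c [0.6215 0.0155] mean [0.6195 0.0157] L 0.285 W 0.034 ang -5.35 n 830
c [ 0.6194 -0.0591] mean [ 0.617 -0.059] L 0.285 W 0.033 ang -5.07 n 833
stand
t 32.15 pos [0.5185 0.1572 0.3018] x [ 0.     0.001 -1.   ] y [-0.012  1.     0.001] yaw_y 90.66 F [-0.2  0.3 -1.1] w 0.326 j [-0.64  0.24  0.31  1.68 -0.08  1.23  1.27]
shift [ 0.15 -0.72 -0.18] turn [-0.04  0.02  3.34]
```

View pics/e1.png

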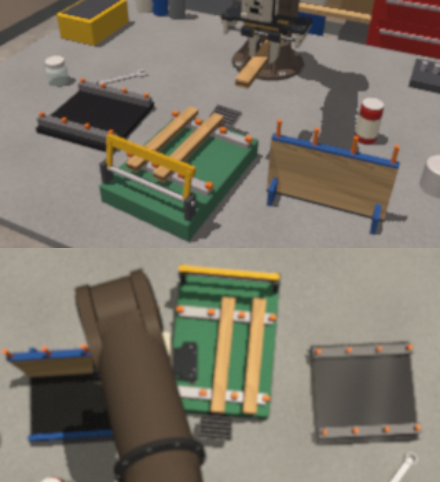

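```bash
python3 - <<'E'
s=open("lean.py").read()
s=s.replace('rel=np','if (Rf*Rc.inv()).magnitude()>(Rf*R.from_euler("x",180,degrees=True)*Rc.inv()).magnitude(): Rf=Rf*R.from_euler("x",180,degrees=True)\nrel=np')
open("lean.py","w").write(s)
E
python3 lean.py .084 .14
```

```text
t 32.15 pos [0.5185 0.1572 0.3018] x [ 0.     0.001 -1.   ] y [-0.012  1.     0.001] yaw_y 90.66 F [-0.2  0.3 -1.1] w 0.326 j [-0.64  0.24  0.31  1.68 -0.08  1.23  1.27]
foot [-69.69988954   8.        ] tcp rack [ 17.03963925 118.02956032] world [0.5542 0.4411 0.258 ] shift cm [ 3.57 28.38 -4.38] turn [  2.24 -53.94   3.23]
```

Emit:
{"fn": "servo_tool", "kwargs": {"plan": [[[0,5,-1],[2.2,-54,3.2]],[[0,10,-1],[2.2,-54,3.2]],[[0,14,-1],[2.2,-54,3.2]],[[0,18,-1],[2.2,-54,3.2]],[[0,22,-1],[2.2,-54,3.2]],[[0,26,-1],[2.2,-54,3.2]],[[0,28.4,-1],[2.2,-54,3.2]],[[0,28.4,-1],[2.2,-54,3.2]],[[0,28.4,-1],[2.2,-54,3.2]],[[0,28.4,-1],[2.2,-54,3.2]],[[0,28.4,-1],[2.2,-54,3.2]],[[0,28.4,-1],[2.2,-54,3.2]]]}}

```text
clock: 33.35
position: [0.5194, 0.44, 0.2925]
ee_rot: [-0.021, 0.627, 0.067]
force: [0.6, -0.5, -0.4]
width: 0.322
```

```bash
python3 look.py e2;python3 lean.py .084 .05
```

```text
t 33.45 pos [0.5195 0.44   0.2926] x [ 0.808  0.057 -0.587] y [-0.069  0.998  0.001] yaw_y 93.96 F [-1.   0.3 -1.6] w 0.324 j [-1.43  0.29  0.29  2.06  1.28  0.77 -0.51]
c [8.253e-01 8.000e-04] mean [8.254e-01 5.000e-04] L 0.246 W 0.019 ang 85.1 n 401
c [0.6217 0.0154] mean [0.6195 0.0156] L 0.284 W 0.032 ang -5.36 n 818
c [ 0.6201 -0.0597] mean [ 0.6176 -0.0594] L 0.282 W 0.032 ang -5.04 n 808
stand
t 33.45 pos [0.5195 0.44   0.2926] x [ 0.808  0.057 -0.587] y [-0.069  0.998  0.001] yaw_y 93.96 F [-1.   0.3 -1.6] w 0.324 j [-1.43  0.29  0.29  2.06  1.28  0.77 -0.51]
foot [-69.69988954   8.        ] tcp rack [ 17.03963925 118.02956032] world [0.5542 0.4411 0.168 ] shift cm [  3.47   0.11 -12.46] turn [-0.08  0.05  0.21]
```

View pics/e2.png

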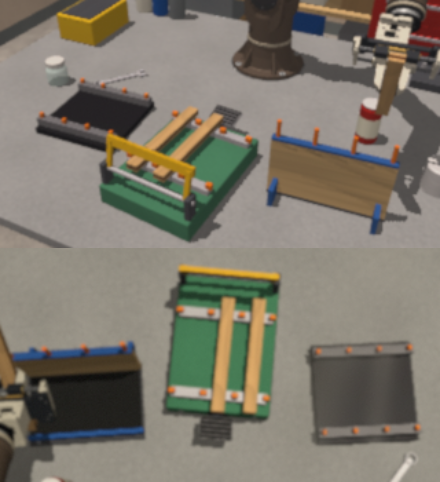

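Emit:
{"fn": "servo_tool", "kwargs": {"plan": [[[3.5,0.1,-4],[0,0,0]],[[3.5,0.1,-8],[0,0,0]],[[3.5,0.1,-11],[0,0,0]],[[3.5,0.1,-12.4],[0,0,0]],[[3.5,0.1,-12.4],[0,0,0]],[[3.5,0.1,-12.4],[0,0,0]]]}}

```text
clock: 34.05
position: [0.5553, 0.4406, 0.1695]
ee_rot: [-0.02, 0.627, 0.066]
force: [0.0, 0.4, -0.6]
width: 0.32
```

```bash
cat > rk.py <<'E'
from h import *
import sys
n=sys.argv[1];s=arm.get_image("scene");p=arm.get_image("top")
a=cv2.resize(s["frame"][150:290,270:450],None,fx=3.2,fy=3.2);b=cv2.resize(p["frame"][100:240,30:210],None,fx=3.2,fy=3.2)
im=np.hstack([a,b]);im=cv2.resize(im,(800,int(800*im.shape[0]/im.shape[1])));cv2.imwrite(f"pics/{n}.png",im)
E
python3 rk.py e3;python3 lean.py .084 .0
```

```text
t 34.15 pos [0.5552 0.4412 0.1703] x [ 0.808  0.057 -0.586] y [-0.068  0.998  0.003] yaw_y 93.91 F [-0.1  0.2 -0.4] w 0.318 j [-1.37  0.53  0.32  2.12  1.63  0.63 -0.95]
foot [-69.69988954   8.        ] tcp rack [ 17.03963925 118.02956032] world [0.5542 0.4411 0.118 ] shift cm [-0.1  -0.02 -5.22] turn [-0.2   0.11  0.26]
```

View pics/e3.png

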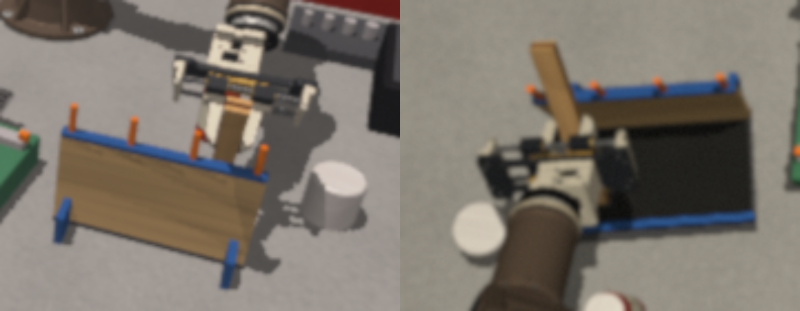

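Emit:
{"fn": "servo_tool", "kwargs": {"plan": [[[-0.1,0,-2],[0,0,0]],[[-0.1,0,-3.5],[0,0,0]],[[-0.1,0,-4.4],[0,0,0]],[[-0.1,0,-4.7],[0,0,0]],[[-0.1,0,-4.9],[0,0,0]],[[-0.1,0,-5.1],[0,0,0]],[[-0.1,0,-5.1],[0,0,0]]]}}

```text
clock: 34.85
position: [0.5549, 0.4417, 0.1216]
ee_rot: [-0.016, 0.623, 0.067]
force: [-7.9, -3.3, 11.1]
width: 0.321
```

```bash
python3 rk.py e4;python3 lean.py .084 .0
```

```text
t 34.95 pos [0.5549 0.4417 0.1216] x [ 0.81   0.058 -0.583] y [-0.068  0.998  0.005] yaw_y 93.88 F [-7.8 -3.1 10.8] w 0.32 j [-1.35  0.63  0.29  2.14  1.77  0.65 -1.15]
foot [-69.69988954   8.        ] tcp rack [ 17.03963925 118.02956032] world [0.5542 0.4411 0.118 ] shift cm [-0.06 -0.06 -0.36] turn [-0.33  0.28  0.29]
```

View pics/e4.png

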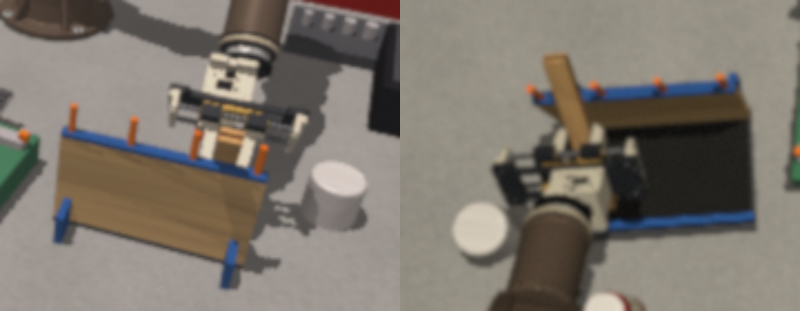

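Emit:
{"fn": "servo_tool", "kwargs": {"plan": [[[0,0,0],[0,0,0]],[[0,0,0],[0,0,0]],[[0,0,0],[0,0,0]],[[0,0,0],[0,0,0]],[[-1.6,-0.1,1.2],[0,0,0]],[[-4,-0.3,2.9],[0,0,0]],[[-7.3,-0.5,5.2],[0,0,0]],[[-8.9,-0.6,6.4],[0,0,0]],[[-8.9,-0.6,12],[0,0,0]],[[-8.9,-0.6,17],[0,0,0]],[[-8.9,-0.6,17],[0,0,0]]], "grip": 0.5}}

```text
clock: 36.05
position: [0.4668, 0.437, 0.2974]
ee_rot: [-0.008, 0.62, 0.069]
force: [0.2, -0.0, 0.2]
width: 0.502
```

```bash
python3 rk.py e5;python3 flat.py 175 .50 .20 .30
```

```text
t 36.15 pos [0.4661 0.4362 0.2933] x [ 0.81   0.06  -0.583] y [-0.067  0.998  0.01 ] yaw_y 93.87 F [-0.2  0.5 -0.9] w 0.5 j [-1.55  0.25  0.29  2.12  1.26  0.85 -0.57]
shift [  3.39 -23.62   0.67] turn [ 3.000e-02  5.439e+01 -7.930e+00]
```

View pics/e5.png

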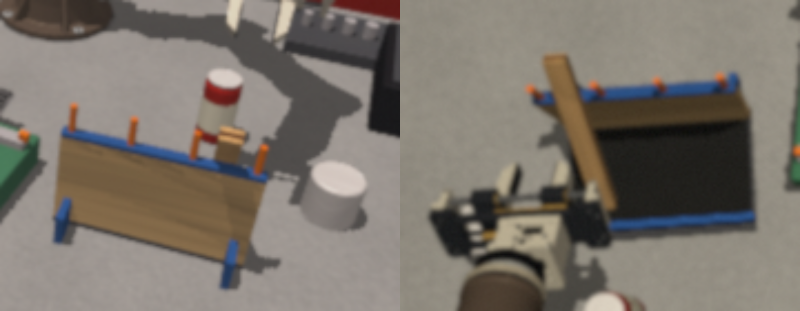

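Emit:
{"fn": "servo_tool", "kwargs": {"plan": [[[0,-5,1],[0,54.4,-7.9]],[[0,-10,1],[0,54.4,-7.9]],[[0,-15,1],[0,54.4,-7.9]],[[0,-20,1],[0,54.4,-7.9]],[[0,-25,1],[0,54.4,-7.9]],[[3,-30,0],[0,54.4,-7.9]],[[7,-35,0],[0,54.4,-7.9]],[[11,-40,-3],[0,54.4,-7.9]],[[15.4,-42.1,-6],[0,54.4,-7.9]],[[15.4,-42.1,-9],[0,54.4,-7.9]],[[15.4,-42.1,-12],[0,54.4,-7.9]],[[15.4,-42.1,-12],[0,54.4,-7.9]]], "grip": 0.55}}

```text
clock: 37.35
position: [0.6145, 0.0191, 0.1772]
ee_rot: [0.068, 1.573, -0.073]
force: [0.2, 1.2, 0.7]
width: 0.551
```

```bash
python3 look.py f1; python3 rk.py f1r;python3 flat.py 175 .6205 .0150 .158
```

```text
t 37.45 pos [0.6126 0.015  0.1738] x [-0.01  -0.007 -1.   ] y [ 0.095  0.995 -0.008] yaw_y 84.53 F [-0.   0.1  0.2] w 0.55 j [-0.53  0.52  0.62  1.7  -0.33  1.05  1.68]
c [ 0.7279 -0.0694] mean [ 0.7309 -0.0683] L 0.066 W 0.03 ang -7.65 n 169
c [ 0.552  -0.0528] mean [ 0.5515 -0.053 ] L 0.15 W 0.033 ang -5.08 n 448
stand
t 37.55 pos [0.6131 0.02   0.178 ] x [-0.006 -0.003 -1.   ] y [ 0.09   0.996 -0.004] yaw_y 84.81 F [ 0.1  0.9 -0.2] w 0.549 j [-0.54  0.51  0.62  1.69 -0.33  1.05  1.67]
shift [ 0.74 -0.5  -2.  ] turn [ 0.18 -0.34  0.19]
```

View pics/f1.png

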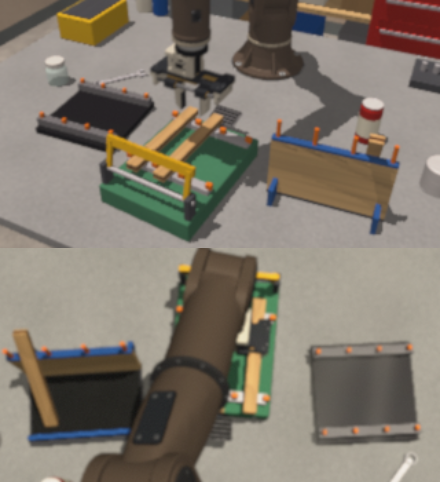

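View pics/f1r.png

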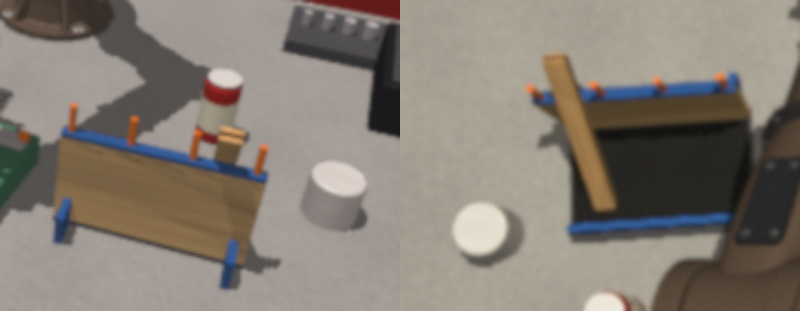

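Emit:
{"fn": "servo_tool", "kwargs": {"plan": [[[0.7,-0.5,-2],[0,0,0.2]],[[0.7,-0.5,-5],[0,0,0.2]],[[0.7,-0.5,-8],[0,0,0.2]],[[0.7,-0.5,-10],[0,0,0.2]],[[0.7,-0.5,-11.3],[0,0,0.2]],[[0.7,-0.5,-11.3],[0,0,0.2]],[[0.7,-0.5,-11.3],[0,0,0.2]]]}}

```text
clock: 38.25
position: [0.6205, 0.0155, 0.0658]
ee_rot: [0.065, 1.575, -0.071]
force: [0.5, -0.3, 0.8]
width: 0.55
```

Emit:
{"fn": "servo_tool", "kwargs": {"plan": [[[0,0,0],[0,0,0]],[[0,0,0],[0,0,0]],[[0,0,0],[0,0,0]],[[0,0,0],[0,0,0]]], "grip": 0}}

```text
clock: 38.65
position: [0.6209, 0.0157, 0.0666]
ee_rot: [0.066, 1.574, -0.07]
force: [-0.8, 0.6, 6.0]
width: 0.325
```

Emit:
{"fn": "servo_tool", "kwargs": {"plan": [[[-0.5,0,4],[0,0,0]],[[-1,0,8],[0,0,0]],[[-2,0,12],[0,0,0]],[[-4,2,16],[0,0,0]],[[-7,5,20],[0,0,0]],[[-10,8,23],[0,0,0]],[[-10,10,23],[0,0,0]],[[-10,10,23],[0,0,0]]]}}

```text
clock: 39.45
position: [0.5201, 0.1203, 0.2979]
ee_rot: [0.064, 1.573, -0.062]
force: [-1.2, 1.0, -2.1]
width: 0.326
```

```bash
python3 look.py f2; python3 lean.py 0 .14
```

```text
t 39.55 pos [0.5206 0.1161 0.2966] x [-0.004 -0.002 -1.   ] y [ 0.085  0.996 -0.003] yaw_y 85.13 F [-0.4  0.2 -1.4] w 0.324 j [-0.85  0.26  0.68  1.73 -0.17  1.22  1.36]
c [8.251e-01 8.000e-04] mean [0.825  0.0011] L 0.247 W 0.02 ang 85.15 n 418
c [ 0.6194 -0.059 ] mean [ 0.6169 -0.059 ] L 0.285 W 0.033 ang -5.09 n 831
stand
t 39.55 pos [0.5206 0.1161 0.2966] x [-0.004 -0.002 -1.   ] y [ 0.085  0.996 -0.003] yaw_y 85.13 F [-0.4  0.2 -1.4] w 0.324 j [-0.85  0.26  0.68  1.73 -0.17  1.22  1.36]
foot [-69.69988954   8.        ] tcp rack [ 17.03963925 118.02956032] world [0.5603 0.3573 0.258 ] shift cm [ 3.97 24.12 -3.86] turn [ -0.18 -54.27   8.43]
```

View pics/f2.png

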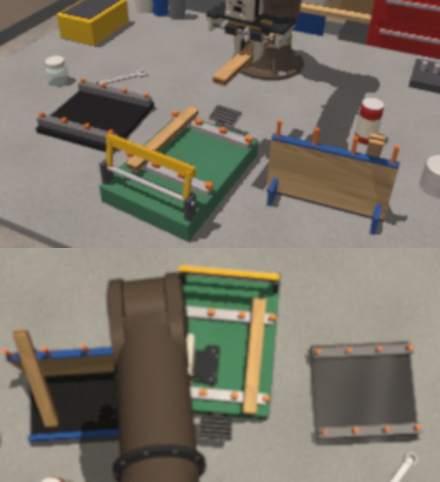

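Emit:
{"fn": "servo_tool", "kwargs": {"plan": [[[0,5,0],[-0.2,-54.2,8.4]],[[0,10,0],[-0.2,-54.2,8.4]],[[0,14,0],[-0.2,-54.2,8.4]],[[0,18,0],[-0.2,-54.2,8.4]],[[0,22,0],[-0.2,-54.2,8.4]],[[1,24.1,0],[-0.2,-54.2,8.4]],[[2,24.1,0],[-0.2,-54.2,8.4]],[[3,24.1,-2],[-0.2,-54.2,8.4]],[[4,24.1,-4],[-0.2,-54.2,8.4]],[[4,24.1,-6],[-0.2,-54.2,8.4]],[[4,24.1,-8],[-0.2,-54.2,8.4]],[[4,24.1,-8],[-0.2,-54.2,8.4]]]}}

```text
clock: 40.75
position: [0.5601, 0.3544, 0.2127]
ee_rot: [-0.029, 0.633, 0.066]
force: [0.0, -1.0, -0.9]
width: 0.324
```

```bash
python3 rk.py f3; python3 lean.py 0 0
```

```text
t 40.85 pos [0.5617 0.3553 0.2167] x [ 0.807  0.054 -0.589] y [-0.07   0.998 -0.003] yaw_y 94.0 F [ 0.5  0.7 -0.5] w 0.326 j [-1.55  0.41  0.68  2.26  1.75  0.46 -0.97]
foot [-69.69988954   8.        ] tcp rack [ 17.03963925 118.02956032] world [0.5603 0.3573 0.118 ] shift cm [-0.13  0.2  -9.87] turn [ 0.2  -0.04  0.17]
```

View pics/f3.png

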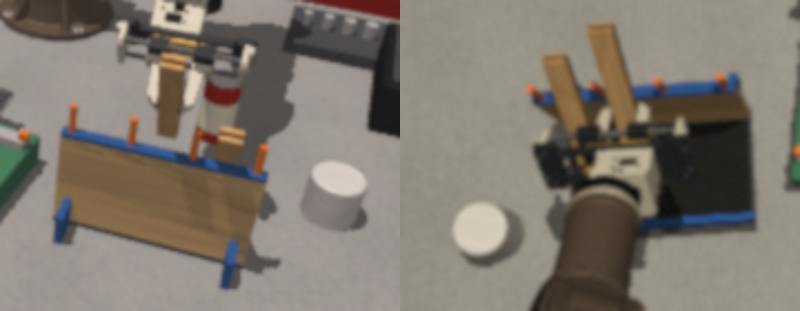

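Emit:
{"fn": "servo_tool", "kwargs": {"plan": [[[-0.1,0.2,-3],[0,0,0]],[[-0.1,0.2,-6],[0,0,0]],[[-0.1,0.2,-8],[0,0,0]],[[-0.1,0.2,-9],[0,0,0]],[[-0.1,0.2,-9.4],[0,0,0]],[[-0.1,0.2,-9.7],[0,0,0]],[[-0.1,0.2,-9.7],[0,0,0]]]}}

```text
clock: 41.55
position: [0.562, 0.3575, 0.1219]
ee_rot: [-0.023, 0.626, 0.066]
force: [-2.2, -0.2, 4.4]
width: 0.322
```

```bash
python3 rk.py f4; python3 lean.py 0 0
```

```text
t 41.65 pos [0.5615 0.3576 0.1215] x [ 0.808  0.055 -0.587] y [-0.069  0.998 -0.002] yaw_y 93.97 F [-2.4 -0.1  3.7] w 0.327 j [-1.39  0.6   0.48  2.31  2.09  0.57 -1.44]
foot [-69.69988954   8.        ] tcp rack [ 17.03963925 118.02956032] world [0.5603 0.3573 0.118 ] shift cm [-0.12 -0.03 -0.35] turn [0.1  0.08 0.2 ]
```

View pics/f4.png

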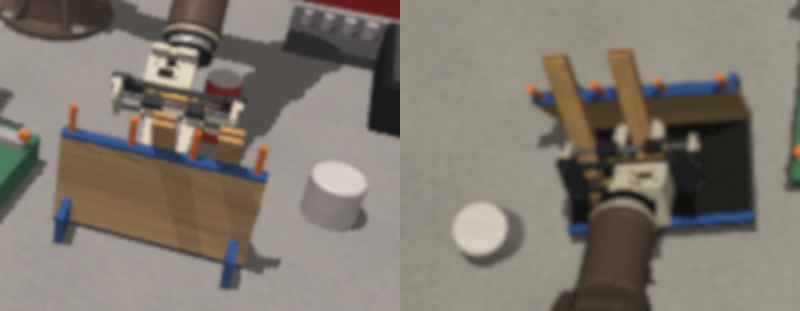

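Emit:
{"fn": "servo_tool", "kwargs": {"plan": [[[0,0,-0.2],[0,0,0]],[[0,0,-0.2],[0,0,0]]]}}

```text
clock: 41.85
position: [0.5619, 0.3578, 0.1208]
ee_rot: [-0.022, 0.625, 0.067]
force: [-7.1, -1.8, 10.7]
width: 0.324
```

Emit:
{"fn": "servo_tool", "kwargs": {"plan": [[[0,0,0],[0,0,0]],[[0,0,0],[0,0,0]],[[0,0,0],[0,0,0]],[[0,0,0],[0,0,0]],[[-1.6,-0.1,1.2],[0,0,0]],[[-4,-0.3,2.9],[0,0,0]],[[-7.3,-0.5,5.2],[0,0,0]],[[-8.9,-0.6,6.4],[0,0,0]],[[-8.9,-0.6,12],[0,0,0]],[[-8.9,-0.6,17],[0,0,0]],[[-8.9,-0.6,17],[0,0,0]]], "grip": 0.5}}

```text
clock: 42.95
position: [0.473, 0.352, 0.293]
ee_rot: [-0.02, 0.626, 0.067]
force: [-0.9, 0.1, -0.4]
width: 0.496
```

```bash
python3 rk.py f5;python3 flat.py 175 .618 -.0595 .178
```

```text
t 43.05 pos [0.4734 0.3527 0.2934] x [ 0.809  0.059 -0.585] y [-0.069  0.998  0.005] yaw_y 93.94 F [0.2 0.1 0.3] w 0.497 j [-1.85  0.15  0.71  2.29  1.35  0.74 -0.6 ]
shift [ 14.46 -41.22 -11.54] turn [ 0.22 54.27 -8.12]
```

View pics/f5.png

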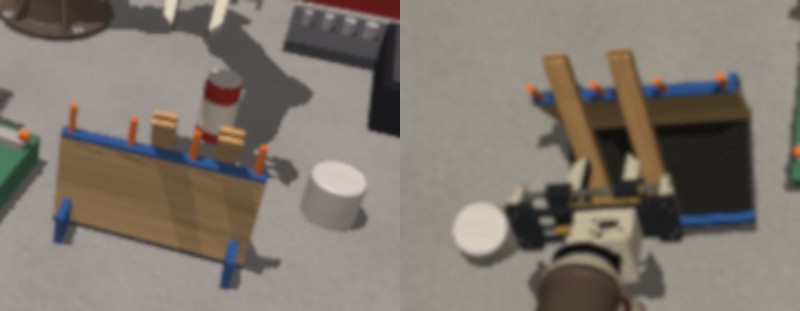

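Emit:
{"fn": "servo_tool", "kwargs": {"plan": [[[0,-5,1],[0.2,54.3,-8]],[[0,-10,1],[0.2,54.3,-8]],[[0,-15,1],[0.2,54.3,-8]],[[0,-20,1],[0.2,54.3,-8]],[[0,-25,1],[0.2,54.3,-8]],[[3,-30,0],[0.2,54.3,-8]],[[7,-35,0],[0.2,54.3,-8]],[[11,-39,-3],[0.2,54.3,-8]],[[14.5,-41.2,-6],[0.2,54.3,-8]],[[14.5,-41.2,-9],[0.2,54.3,-8]],[[14.5,-41.2,-11.5],[0.2,54.3,-8]],[[14.5,-41.2,-11.5],[0.2,54.3,-8]]], "grip": 0.55}}

```text
clock: 44.25
position: [0.4462, -0.0237, 0.291]
ee_rot: [0.067, 1.529, -0.07]
force: [0.3, -0.2, 1.1]
width: 0.553
```

```bash
python3 look.py g1; python3 rk.py g1r;python3 flat.py 175 .618 -.0595 .158
```

```text
t 44.35 pos [ 0.4459 -0.0235  0.291 ] x [ 0.04  -0.003 -0.999] y [0.087 0.996 0.   ] yaw_y 85.0 F [ 0.1 -0.3  0.8] w 0.551 j [-1.73 -0.44  1.32  1.97  0.46  1.28  0.92]
c [8.251e-01 8.000e-04] mean [0.825  0.0012] L 0.247 W 0.02 ang 85.16 n 420
c [ 0.7156 -0.0679] mean [ 0.7178 -0.0675] L 0.092 W 0.031 ang -6.3 n 240
stand
t 44.45 pos [ 0.4468 -0.0221  0.292 ] x [ 0.042 -0.002 -0.999] y [0.086 0.996 0.001] yaw_y 85.08 F [-0.1  0.2  0.6] w 0.55 j [-1.73 -0.44  1.32  1.97  0.46  1.28  0.92]
shift [ 17.12  -3.74 -13.4 ] turn [ 0.12  2.39 -0.08]
```

View pics/g1.png

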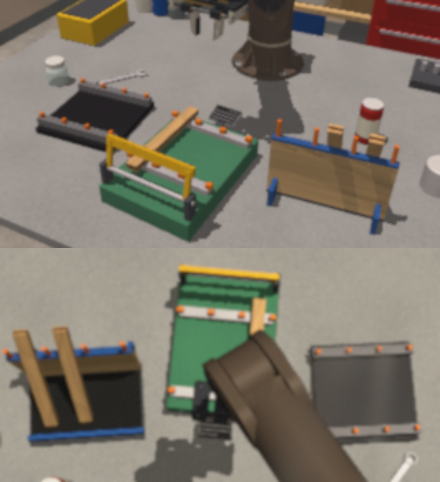

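View pics/g1r.png

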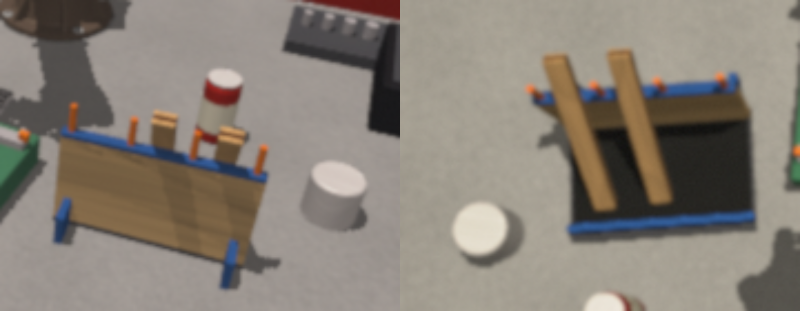

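Emit:
{"fn": "servo_tool", "kwargs": {"plan": [[[8,0,0],[0,2.4,0]],[[12,0,-2],[0,2.4,0]],[[15,-2,-4],[0,2.4,0]],[[17.1,-3.7,-6],[0,2.4,0]],[[17.1,-3.7,-8],[0,2.4,0]],[[17.1,-3.7,-8],[0,2.4,0]]]}}

```text
clock: 45.05
position: [0.4511, -0.0385, 0.302]
ee_rot: [0.064, 1.527, -0.071]
force: [0.3, -0.5, -0.1]
width: 0.549
```

```bash
python3 flat.py 175 .618 -.0595 .158
```

```text
t 45.05 pos [ 0.4511 -0.0385  0.302 ] x [ 0.042 -0.006 -0.999] y [ 0.086  0.996 -0.002] yaw_y 85.04 F [ 0.3 -0.5 -0.1] w 0.549 j [-1.71 -0.44  1.32  1.94  0.46  1.31  0.96]
shift [ 16.69  -2.1  -14.4 ] turn [ 0.34  2.42 -0.04]
```

Emit:
{"fn": "servo_tool", "kwargs": {"plan": [[[0,4,2],[0,2.4,0]],[[0,8,2],[0,2.4,0]],[[1,12,2],[0,2.4,0]],[[3,16,2],[0,2.4,0]],[[6,19,2],[0,2.4,0]],[[8,19,2],[0,2.4,0]],[[8,19,2],[0,2.4,0]],[[8,19,2],[0,2.4,0]],[[8,19,2],[0,2.4,0]],[[8,19,2],[0,2.4,0]]]}}

```text
clock: 46.05
position: [0.4549, 0.1285, 0.3498]
ee_rot: [0.075, 1.526, -0.062]
force: [-0.8, 0.1, -0.5]
width: 0.55
```

```bash
python3 flat.py 175 .618 -.0595 .158
```

```text
t 46.05 pos [0.4549 0.1285 0.3498] x [ 0.044  0.007 -0.999] y [0.088 0.996 0.011] yaw_y 84.98 F [-0.8  0.1 -0.5] w 0.55 j [-2.1  -0.44  1.32  1.82  0.46  1.42  0.62]
shift [ 16.31 -18.8  -19.18] turn [-0.39  2.51  0.03]
```

```bash
cat > fitk.py <<'E'
import numpy as np,itertools
from scipy.optimize import least_squares
from scipy.spatial.transform import Rotation as R
D=[([1.212,.435,.025,1.574,-.0116,1.134,-.075],[.158,-.6045,.2265],[0,0,-1],[.253,-.967,0]),
([.42,.45,-.09,1.71,.04,.99,-1.17],[.5402,-.2595,.1662],[0,.001,-1],[.079,-.997,-.001]),
([.43,.48,-.08,1.73,.05,.93,-1.17],[.5398,-.2705,.1441],[.007,-.005,-1],[.067,-.998,.006]),
([-.17,.52,-.1,1.66,.07,.96,-1.95],[.6229,.0903,.1413],[.003,-.006,-1],[-.087,-.996,.005]),
([.51,.53,-.07,1.6,.04,1.01,-1.08],[.5558,-.3313,.1572],[.008,-.001,-1],[.073,-.997,.002]),
([.58,.6,-.04,1.5,.02,1.02,-1.06],[.5597,-.4051,.1459],[.018,-.004,-1],[-.022,-1,.003]),
([-.09,.22,-.13,2.09,.05,.83,-1.91],[.4365,.0322,.158],[.005,-.005,-1],[-.09,-.996,.005]),
([-.13,.46,-.1,2.24,.12,.45,-1.98],[.4324,.0322,.0169],[.007,-.005,-1],[-.09,-.996,.005]),
([.19,.17,-.04,2.13,.01,.84,-1.52],[.4022,-.1191,.1675],[.009,-.006,-1],[-.094,-.996,.005]),
([-.17,.36,-.1,1.53,.05,1.24,-1.94],[.6009,.0897,.2902],[.017,-.004,-1],[-.087,-.996,.003]),
([-1.9,.48,1.22,2.14,.4,.27,-2.72],[.5423,.3637,.2521],[.707,.019,-.707],[.052,-.998,.025]),
([-1.08,.31,.92,1.71,-.26,1.25,-1.66],[.5194,.1554,.3018],[-.001,0,-1],[.011,-1,0]),
([-.64,.24,.31,1.68,-.08,1.23,1.27],[.5185,.1572,.3018],[0,.001,-1],[-.012,1,.001]),
([-1.43,.29,.29,2.06,1.28,.77,-.51],[.5195,.44,.2926],[.808,.057,-.587],[-.069,.998,.001]),
([-1.35,.63,.29,2.14,1.77,.65,-1.15],[.5549,.4417,.1216],[.81,.058,-.583],[-.068,.998,.005]),
([-1.55,.25,.29,2.12,1.26,.85,-.57],[.4661,.4362,.2933],[.81,.06,-.583],[-.067,.998,.01]),
([-.53,.52,.62,1.7,-.33,1.05,1.68],[.6126,.015,.1738],[-.01,-.007,-1],[.095,.995,-.008]),
([-.85,.26,.68,1.73,-.17,1.22,1.36],[.5206,.1161,.2966],[-.004,-.002,-1],[.085,.996,-.003]),
([-1.55,.41,.68,2.26,1.75,.46,-.97],[.5617,.3553,.2167],[.807,.054,-.589],[-.07,.998,-.003]),
([-1.39,.6,.48,2.31,2.09,.57,-1.44],[.5615,.3576,.1215],[.808,.055,-.587],[-.069,.998,-.002]),
([-1.85,.15,.71,2.29,1.35,.74,-.6],[.4734,.3527,.2934],[.809,.059,-.585],[-.069,.998,.005]),
([-1.73,-.44,1.32,1.97,.46,1.28,.92],[.4459,-.0235,.291],[.04,-.003,-.999],[.087,.996,0]),
([-2.1,-.44,1.32,1.82,.46,1.42,.62],[.4549,.1285,.3498],[.044,.007,-.999],[.088,.996,.011])]
AX="zyzyzyz"
def fk(q,p,sg):
    t=p[:24].reshape(8,3);off=p[24:31]
    M=R.identity();x=t[0].copy()
    for i in range(7):
        M=M*R.from_euler(AX[i],sg[i]*(q[i]+off[i]*0)); x=x+M.apply(t[i+1])
    M=M*R.from_rotvec(p[31:34])
    return x,M
def res(p,sg,full=True):
    r=[]
    for q,x,ax,ay in D:
        X,M=fk(q,p,sg);m=M.as_matrix()
        r+=list((X-x)/.003)+list((m[:,0]-ax)/.01)+list((m[:,1]-ay)/.01)
    return np.array(r+list(p*.05))
if __name__=="__main__":
    best=None
    for s3,s5,s7 in itertools.product((-1,1),repeat=3):
        sg=(-1,1,s3,1,s5,1,s7)
        p0=np.zeros(34);p0[2]=.3;p0[8]=.0;p0[11]=.4;p0[17]=.4;p0[23]=.25
        b=None
        for ini in ([0,-np.pi/2,0],[2.2,0,0],[1.2,-1.2,1.2],[0,0,2]):
            p0[31:34]=ini
            o=least_squares(res,p0,args=(sg,),loss="soft_l1",max_nfev=60)
            if b is None or o.cost<b.cost:b=o
        print(sg,b.cost)
        if best is None or b.cost<best[0]:best=(b.cost,sg,b.x)
    np.savez("kin.npz",sg=best[1],p=best[2])
    print(np.round(best[2][:24].reshape(8,3),3),best[2][31:34])
    r=res(best[2],best[1])[:-34].reshape(-1,9)
    print(np.round(np.abs(r[:,:3]).max(1)*3,1))
E
timeout 570 python3 fitk.py
```

```text
(-1, 1, -1, 1, -1, 1, -1) 14.431942855439345
(-1, 1, -1, 1, -1, 1, 1) 3036.5715931103255
(-1, 1, -1, 1, 1, 1, -1) 3999.727196818805
(-1, 1, -1, 1, 1, 1, 1) 5061.235646006138
(-1, 1, 1, 1, -1, 1, -1) 4126.542413850919
(-1, 1, 1, 1, -1, 1, 1) 5385.158350860986
(-1, 1, 1, 1, 1, 1, -1) 4563.363833036094
(-1, 1, 1, 1, 1, 1, 1) 5082.434801010813
[[ 0.001 -0.     0.135]
 [ 0.001 -0.019  0.135]
 [-0.001 -0.018  0.278]
 [ 0.003 -0.009  0.277]
 [-0.    -0.009  0.212]
 [-0.003  0.001  0.211]
 [-0.     0.001  0.185]
 [-0.001  0.     0.185]] [ 1.20872287 -1.20759255  1.21017787]
[1.  3.8 1.9 2.  4.3 3.  3.4 0.9 1.3 2.5 1.3 1.6 2.5 3.3 2.4 1.7 2.3 2.3
 0.4 2.9 1.5 1.1 2.1]
```

```bash
cat > sim.py <<'E'
import numpy as np
from scipy.spatial.transform import Rotation as R
K=np.load("kin.npz");P=K["p"];SG=K["sg"]
LO=np.array([-2.62,-.44,-1.27,.08,-1.32,.12,-2.74]);HI=np.array([2.62,2.09,1.32,2.57,4.46,2,2.74])
AX="zyzyzyz";EV={"z":np.array([0,0,1.]),"y":np.array([0,1.,0])}
def fkj(q):
    t=P[:24].reshape(8,3);M=np.eye(3);x=t[0].copy();A=[];O=[]
    for i in range(7):
        a=EV[AX[i]]*SG[i];A.append(M@a);O.append(x)
        M=M@R.from_rotvec(a*q[i]).as_matrix();x=x+M@t[i+1]
    M=M@R.from_rotvec(P[31:34]).as_matrix()
    J=np.array([np.r_[np.cross(a,x-o),a] for a,o in zip(A,O)]).T
    return x,M,J
def simrow(q,x,M,lam=.02,n=5,kn=0,q0=None,mode="clamp"):
    """go toward pose x,M in one row (limits 50mm, 8.59deg)"""
    X,Mc,_=fkj(q);dx=x-X;dr=R.from_matrix(M@Mc.T).as_rotvec()
    s=min(1,.05/max(1e-9,np.linalg.norm(dx)),np.radians(8.59)/max(1e-9,np.linalg.norm(dr)))
    if mode!="sep": dxs,drs=dx*s,dr*s
    dxs=dx*min(1,.05/max(1e-9,np.linalg.norm(dx)));drs=dr*min(1,np.radians(8.59)/max(1e-9,np.linalg.norm(dr)))
    xt=X+dxs;Mt=R.from_rotvec(drs).as_matrix()@Mc
    for _ in range(n):
        X,Mc,J=fkj(q);e=np.r_[xt-X,R.from_matrix(Mt@Mc.T).as_rotvec()]
        Jp=J.T@np.linalg.inv(J@J.T+lam**2*np.eye(6))
        dq=Jp@e
        if kn: dq=dq+(np.eye(7)-Jp@J)@(kn*(q0-q))
        q=np.clip(q+dq,LO,HI)
    return q
def pose(X,rel,M): return X,R.from_rotvec(np.radians(rel)).as_matrix()@M
def call(q,rows,**k):
    X,M,_=fkj(q)
    for sh,tu in rows: q=simrow(q,X+np.array(sh)/100,R.from_rotvec(np.radians(tu)).as_matrix()@M,**k)
    return q
if __name__=="__main__":
    for lam,kn in((.001,0),(.02,0),(.05,0),(.1,0),(.02,.05)):
        k=dict(lam=lam,kn=kn,q0=np.array([0,.4,0,1.6,0,1.1,0]))
        q=np.array([-1.08,.31,.92,1.71,-.26,1.25,-1.66])
        for _ in range(2): q=call(q,[([0,0,0],[0,0,90])]*12,**k)
        print(lam,kn,"A",np.round(q,2),"real -.64 .24 .31 1.68 -.08 1.23 1.27")
        q=np.array([-1.85,.15,.71,2.29,1.35,.74,-.6]);t=[.2,54.3,-8]
        q=call(q,[([0,-5,1],t),([0,-10,1],t),([0,-15,1],t),([0,-20,1],t),([0,-25,1],t),([3,-30,0],t),([7,-35,0],t),([11,-39,-3],t),([14.5,-41.2,-6],t),([14.5,-41.2,-9],t),([14.5,-41.2,-11.5],t),([14.5,-41.2,-11.5],t)],**k)
        print("   B",np.round(q,2),"real -1.73 -.44 1.32 1.97 .46 1.28 .92", np.round(fkj(q)[0],3))
        q=np.array([-.64,.24,.31,1.68,-.08,1.23,1.27]);t=[2.2,-54,3.2]
        q=call(q,[([0,y,-1],t) for y in (5,10,14,18,22,26,28.4,28.4,28.4,28.4,28.4,28.4)],**k)
        print("   C",np.round(q,2),"real -1.43 .29 .29 2.06 1.28 .77 -.51")
        q=np.array([-.17,.36,-.1,1.53,.05,1.24,-1.94]);q=call(q,[([-8,35.1,0],[-.2,-53,8.5])]*12,**k)
        print("   D",np.round(q,2),"real -1.9 .48 1.22 2.14 .4 .27 -2.72")
E
python3 sim.py
```

```text
0.001 0 A [-0.64  0.24  0.31  1.68 -0.08  1.23  1.27] real -.64 .24 .31 1.68 -.08 1.23 1.27
   B [-2.33 -0.44  1.32  1.71  0.53  1.52  0.55] real -1.73 -.44 1.32 1.97 .46 1.28 .92 [0.456 0.209 0.392]
   C [-1.41  0.29  0.26  2.05  1.28  0.77 -0.5 ] real -1.43 .29 .29 2.06 1.28 .77 -.51
   D [-1.55  0.29  0.47  2.06  1.21  0.67 -2.74] real -1.9 .48 1.22 2.14 .4 .27 -2.72
0.02 0 A [-0.64  0.24  0.31  1.68 -0.08  1.23  1.27] real -.64 .24 .31 1.68 -.08 1.23 1.27
   B [-2.33 -0.44  1.32  1.71  0.53  1.52  0.55] real -1.73 -.44 1.32 1.97 .46 1.28 .92 [0.456 0.208 0.392]
   C [-1.41  0.29  0.26  2.05  1.28  0.77 -0.5 ] real -1.43 .29 .29 2.06 1.28 .77 -.51
   D [-1.55  0.29  0.47  2.06  1.2   0.67 -2.74] real -1.9 .48 1.22 2.14 .4 .27 -2.72
0.05 0 A [-0.64  0.24  0.31  1.68 -0.08  1.23  1.27] real -.64 .24 .31 1.68 -.08 1.23 1.27
   B [-2.32 -0.44  1.32  1.71  0.52  1.52  0.56] real -1.73 -.44 1.32 1.97 .46 1.28 .92 [0.457 0.202 0.392]
   C [-1.41  0.29  0.26  2.05  1.28  0.78 -0.5 ] real -1.43 .29 .29 2.06 1.28 .77 -.51
   D [-1.54  0.29  0.46  2.05  1.2   0.68 -2.74] real -1.9 .48 1.22 2.14 .4 .27 -2.72
0.1 0 A [-0.64  0.24  0.32  1.68 -0.08  1.23  1.27] real -.64 .24 .31 1.68 -.08 1.23 1.27
   B [-2.27 -0.44  1.32  1.72  0.51  1.51  0.59] real -1.73 -.44 1.32 1.97 .46 1.28 .92 [0.459 0.182 0.385]
   C [-1.41  0.29  0.26  2.05  1.28  0.78 -0.5 ] real -1.43 .29 .29 2.06 1.28 .77 -.51
   D [-1.51  0.28  0.42  2.04  1.17  0.69 -2.74] real -1.9 .48 1.22 2.14 .4 .27 -2.72
0.02 0.05 A [-0.11  0.28 -0.37  1.63  0.11  1.25  1.09] real -.64 .24 .31 1.68 -.08 1.23 1.27
   B [ 0.14  0.48 -0.19  1.63  0.1   1.03  1.4 ] real -1.73 -.44 1.32 1.97 .46 1.28 .92 [ 0.619 -0.058  0.179]
   C [-0.86  0.33 -0.42  2.    1.39  0.99 -0.54] real -1.43 .29 .29 2.06 1.28 .77 -.51
   D [-1.06  0.29 -0.13  2.02  1.3   0.85 -2.74] real -1.9 .48 1.22 2.14 .4 .27 -2.72
```

```bash
cat > plan.py <<'E'
from sim import *
import sys
def simrow2(q,x,M,n=3,lam=.02):
    X,Mc,_=fkj(q);dx=x-X;dr=R.from_matrix(M@Mc.T).as_rotvec()
    s=min(1,.05/max(1e-9,np.linalg.norm(dx)),np.radians(8.5)/max(1e-9,np.linalg.norm(dr)))
    xt=X+dx*min(1,.05/max(1e-9,np.linalg.norm(dx)));Mt=R.from_rotvec(dr*min(1,np.radians(8.5)/max(1e-9,np.linalg.norm(dr)))).as_matrix()@Mc
    for _ in range(n):
        X,Mc,J=fkj(q);e=np.r_[xt-X,R.from_matrix(Mt@Mc.T).as_rotvec()]
        free=np.ones(7,bool)
        for _ in range(4):
            Jf=J[:,free];dq=np.zeros(7);dq[free]=Jf.T@np.linalg.solve(Jf@Jf.T+lam**2*np.eye(6),e)
            bad=free&((q+dq>HI)|(q+dq<LO))
            if not bad.any():break
            free&=~bad
        q=np.clip(q+dq,LO,HI)
    return q
def goto(q,x,M,mx=26,tol=.003):
    mar=[]
    for i in range(mx):
        q=simrow2(q,x,M);mar.append(min((q-LO).min(),(HI-q).min()))
        X,Mc,_=fkj(q)
        if np.linalg.norm(X-x)<tol and R.from_matrix(M@Mc.T).magnitude()<.01:return q,True,min(mar),i+1
    return q,False,min(mar),mx
x0=np.array([0,0,-1.]);y0=np.array([0,-1.,0]);R0=np.c_[x0,y0,np.cross(x0,y0)]
def ori(yaw,tilt=0,roll=0): return (R.from_euler("z",yaw,degrees=True)*R.from_euler("y",-tilt,degrees=True)*R.from_euler("x",roll,degrees=True)).as_matrix()@R0
FL=np.diag([1,-1,-1.])
def lean_ok(q,flip):
    F=FL if flip else np.eye(3)
    # from hover over slat 3 : down, up, away, tilt
    tot=9;L=[]
    for x,M in [((.618,-.0595,.066),ori(-5)),((.618,-.0595,.18),ori(-5)),((.55,.05,.30),ori(-5)),((.53,.15,.30),ori(4.2,20)),((.53,.27,.295),ori(4.2,54)),((.5665,.2735,.22),ori(4.2,54)),((.5665,.2735,.118),ori(4.2,54)),((.48,.27,.18),ori(4.2,54)),((.45,.27,.30),ori(4.2,54))]:
        q,ok,m,n=goto(q,np.array(x),M@F);tot=min(tot,m);L.append((ok,round(m,2),n,np.round(q,2)))
        if not ok: return False,tot,L
    return True,tot,L
if __name__=="__main__":
    q0=np.array([-2.1,-.44,1.32,1.82,.46,1.42,.62])
    rng=np.random.default_rng(int(sys.argv[1]));best=[]
    hov=np.array([.618,-.0595,.178])
    import time;t0=time.time()
    while time.time()-t0<float(sys.argv[2]):
        q=q0;W=[];bad=False;rows=0
        k=rng.integers(1,4)
        for _ in range(k):
            w=(rng.uniform([.40,-.3,.30],[.62,.40,.42]),rng.uniform(-100,280),rng.uniform(-10,50),rng.uniform(-30,30))
            W.append(w);q,ok,m,n=goto(q,w[0],ori(*w[1:]),mx=22);rows+=n
            if not ok: bad=True;break
        if bad: continue
        for flip in (0,1):
            qf,ok,m,n=goto(q,hov,ori(-5)@(FL if flip else np.eye(3)),mx=30)
            if not ok: continue
            g,t,L=lean_ok(qf,flip)
            best.append((g,t if g else t-1-abs(qf[2]),flip,W,qf,rows+n))
    best.sort(key=lambda b:-b[1])
    print(len(best))
    for b in best[:4]:
        print(b[0],round(b[1],2),"flip",b[2],"hover q",np.round(b[4],2),"rows",b[5])
        for w in b[3]: print("   ",np.round(w[0],3),np.round(w[1:],1))
E
(for s in 1 2 3 4; do timeout 300 python3 plan.py $s 150 > pl$s.txt & done; wait); cat pl*.txt
```

```text
63
True 0.1 flip 1 hover q [ 0.4   0.54 -0.58  1.61  0.33  1.09  1.21] rows 46
    [0.431 0.217 0.411] [ 55.9  49.1 -11.2]
    [0.436 0.302 0.379] [ 14.9  -7.6 -12.1]
    [0.537 0.099 0.333] [ 58.5  10.3 -25.4]
True 0.1 flip 1 hover q [ 0.35  0.52 -0.5   1.61  0.28  1.08  1.25] rows 42
    [ 0.439 -0.023  0.301] [ -0.3  15.3 -23.6]
True 0.1 flip 1 hover q [ 0.31  0.51 -0.44  1.62  0.24  1.06  1.29] rows 37
    [0.487 0.217 0.397] [-63.   49.7  17. ]
    [ 0.566 -0.129  0.331] [233.7  -7.2 -22.7]
True 0.1 flip 1 hover q [ 0.28  0.51 -0.4   1.62  0.22  1.06  1.3 ] rows 47
    [ 0.42  -0.072  0.316] [ 27.1  36.  -19.7]
    [0.416 0.265 0.412] [55.9  2.9 23.1]
    [ 0.413 -0.057  0.397] [177.9  35.7  -1.2]
56
True 0.1 flip 1 hover q [ 0.27  0.5  -0.38  1.62  0.2   1.06  1.31] rows 42
    [0.541 0.009 0.397] [-4.7 44.5  3.4]
True 0.09 flip 1 hover q [ 0.61  0.66 -0.96  1.59  0.57  1.2   1.02] rows 46
    [0.407 0.066 0.352] [18.1 45.3 18.5]
    [0.507 0.269 0.408] [ 4.2 -1.  -7.8]
True 0.08 flip 1 hover q [ 0.02  0.47 -0.01  1.65  0.01  1.02  1.49] rows 38
    [ 0.465 -0.161  0.374] [ 13.
[... 816 characters left out ...]
 1 hover q [ 0.56  0.63 -0.87  1.59  0.51  1.16  1.07] rows 61
    [0.494 0.376 0.347] [ 63.5  47.6 -13. ]
    [ 0.405 -0.095  0.389] [120.4  -8.8 -16.9]
    [0.591 0.267 0.353] [  4.6  27.2 -28. ]
True 0.1 flip 1 hover q [ 0.26  0.5  -0.37  1.62  0.2   1.05  1.32] rows 54
    [ 0.431 -0.007  0.343] [  5.7  37.9 -29.5]
    [0.442 0.189 0.318] [-12.6  24.8  24.5]
    [0.513 0.18  0.312] [158.1   4.6  14.2]
True 0.09 flip 1 hover q [ 0.19  0.49 -0.26  1.63  0.14  1.04  1.37] rows 40
    [ 0.424 -0.199  0.33 ] [ 28.4  10.  -13.8]
    [ 0.444 -0.188  0.349] [ 14.7  -6.  -23.8]
True 0.09 flip 1 hover q [ 0.14  0.48 -0.19  1.63  0.1   1.04  1.41] rows 38
    [0.552 0.053 0.346] [ 21.6  22.5 -22.7]
```

```bash
cat > go.py <<'E'
from plan import *
from h import arm,tool
import sys
def rel(x,M,Rc=None):
    s=arm.observe();q=np.array(s["joints"]);X=np.array(s["position"]);Mc=R.from_rotvec(s["ee_rot"]).as_matrix()
    print("t",round(s["clock"],2),"j",np.round(q,2),"F",np.round(s["force"],1),"w",round(s["width"],3))
    v=np.degrees(R.from_matrix(M@Mc.T).as_rotvec())
    print("shift",np.round((np.array(x)-X)*100,1),"turn",np.round(v,1),"|turn|",round(np.linalg.norm(v),1))
    qe=q
    Xf,_,_=fkj(q);print("model err mm",np.round((Xf-X)*1000,1))
    for i in range(12): qe=simrow2(qe,np.array(x),M)
    print("pred after 12 rows",np.round(qe,2),np.round(fkj(qe)[0],3))
if __name__=="__main__":
    a=list(map(float,sys.argv[1:]));M=ori(*a[3:6])
    if len(a)>6 and a[6]: M=M@FL
    rel(a[:3],M)
E
python3 go.py .541 .009 .397 -4.7 44.5 3.4
```

```text
t 46.05 j [-2.1  -0.44  1.32  1.82  0.46  1.42  0.62] F [-0.8  0.1 -0.5] w 0.55
shift [  8.6 -11.9   4.7] turn [  71.2   -0.2 -163.4] |turn| 178.2
model err mm [-0.3  1.4 -0.3]
pred after 12 rows [-1.16 -0.35  1.03  1.98 -0.    0.81 -0.3 ] [0.541 0.009 0.397]
```

Emit:
{"fn": "servo_tool", "kwargs": {"plan": [[[8.6,-11.9,4.7],[48,0,-110]],[[8.6,-11.9,4.7],[48,0,-110]],[[8.6,-11.9,4.7],[48,0,-110]],[[8.6,-11.9,4.7],[48,0,-110]],[[8.6,-11.9,4.7],[48,0,-110]],[[8.6,-11.9,4.7],[48,0,-110]],[[8.6,-11.9,4.7],[48,0,-110]],[[8.6,-11.9,4.7],[48,0,-110]],[[8.6,-11.9,4.7],[48,0,-110]],[[8.6,-11.9,4.7],[48,0,-110]],[[8.6,-11.9,4.7],[48,0,-110]],[[8.6,-11.9,4.7],[48,0,-110]]]}}

```text
clock: 47.25
position: [0.5408, 0.0086, 0.3964]
ee_rot: [1.874, 1.016, -0.803]
force: [-0.5, 0.4, 0.9]
width: 0.55
```

```bash
python3 go.py .541 .009 .397 -4.7 44.5 3.4; python3 look.py h1
```

```text
t 47.25 j [-1.15 -0.34  1.04  1.98 -0.03  0.81 -0.3 ] F [-0.5  0.4  0.9] w 0.55
shift [0.  0.  0.1] turn [ 30.3  -0.  -67.9] |turn| 74.3
model err mm [ 1.7 -0.7  1.2]
pred after 12 rows [-0.11 -0.21 -0.09  2.16  0.29  0.44 -2.04] [0.541 0.009 0.397]
t 47.35 pos [0.5398 0.0081 0.3954] x [ 0.465  0.336 -0.819] y [ 0.875 -0.318  0.365] yaw_y -20.0 F [ 0.1 -1.1  0.5] w 0.552 j [-1.15 -0.34  1.04  1.98 -0.03  0.81 -0.3 ]
c [8.251e-01 8.000e-04] mean [8.25e-01 7.00e-04] L 0.247 W 0.02 ang 85.14 n 418
stand
```

View pics/h1.png

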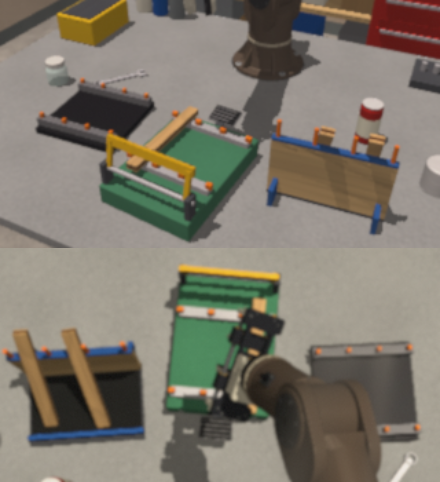

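Emit:
{"fn": "servo_tool", "kwargs": {"plan": [[[0,0,0],[30.3,0,-67.9]],[[0,0,0],[30.3,0,-67.9]],[[0,0,0],[30.3,0,-67.9]],[[0,0,0],[30.3,0,-67.9]],[[0,0,0],[30.3,0,-67.9]],[[0,0,0],[30.3,0,-67.9]],[[0,0,0],[30.3,0,-67.9]],[[0,0,0],[30.3,0,-67.9]],[[0,0,0],[30.3,0,-67.9]],[[0,0,0],[30.3,0,-67.9]]]}}

```text
clock: 48.35
position: [0.5399, 0.0086, 0.3959]
ee_rot: [-2.849, 0.03, 1.197]
force: [0.6, -0.6, -0.0]
width: 0.551
```

```bash
python3 rk.py h2; python3 go.py .618 -.0595 .178 -5 0 0 1;  python3 - <<'E'
from plan import *
from h import arm
q=np.array(arm.observe()["joints"])
for flip in(0,1):
    qf,ok,m,n=goto(q,np.array([.618,-.0595,.178]),ori(-5)@(FL if flip else np.eye(3)),mx=40)
    print(flip,ok,m,n,np.round(qf,2));g,t,L=lean_ok(qf,flip);print(g,round(t,2));[print(l) for l in L]
E
```

```text
t 48.45 j [-0.11 -0.21 -0.08  2.16  0.28  0.44 -2.02] F [-0.2 -0.1 -0.8] w 0.55
shift [  7.8  -6.7 -21.8] turn [-67.3   1.  164.8] |turn| 178.1
model err mm [ 0.7 -0.2  0.9]
pred after 12 rows [-0.01  0.41  0.34  1.91 -0.8   0.83  1.07] [ 0.618 -0.059  0.178]
0 True 0.33873624369010824 6 [-0.1   0.47  0.15  1.66 -0.08  1.02 -1.58]
False 0.02
(True, np.float64(0.67), 3, array([-0.08,  0.59,  0.13,  1.76, -0.1 ,  0.79, -1.56]))
(True, np.float64(0.78), 3, array([-0.1 ,  0.47,  0.16,  1.65, -0.08,  1.03, -1.57]))
(True, np.float64(0.7), 4, array([-0.29,  0.26,  0.13,  1.65, -0.04,  1.24, -1.81]))
(True, np.float64(0.5), 3, array([-0.49,  0.06,  0.03,  1.94,  0.17,  0.82, -2.06]))
(False, np.float64(0.02), 26, array([-1.5 ,  0.31,  1.02,  1.99,  0.7 ,  0.22, -2.72]))
1 True 0.017998270774311598 21 [-0.17  0.47  0.27  1.67 -0.14  1.02  1.62]
True 0.06
(True, np.float64(0.67), 3, array([-0.15,  0.6 ,  0.23,  1.77, -0.18,  0.79,  1.66]))
(True, np.float64(0.77), 3, array([-0.17,  0.47,  0.27,  1.66, -0.14,  1.02,  1.62]))
(True, np.float64(0.7), 4, array([-0.39,  0.26,  0.26,  1.66, -0.07,  1.23,  1.37]))
(True, np.float64(0.5), 3, array([-0.61,  0.06,  0.16,  1.96,  0.16,  0.81,  1.1 ]))
(True, np.float64(0.26), 4, array([-0.96,  0.08, -0.02,  2.31,  1.52,  0.69, -0.58]))
(True, np.float64(0.23), 2, array([-0.91,  0.27,  0.01,  2.34,  1.87,  0.67, -0.94]))
(True, np.float64(0.16), 2, array([-0.86,  0.52, -0.05,  2.41,  2.16,  0.83, -1.33]))
(True, np.float64(0.06), 3, array([-1.05,  0.31, -0.08,  2.51,  1.84,  0.84, -1.17]))
(True, np.float64(0.1), 3, array([-1.13, -0.01, -0.07,  2.39,  1.37,  0.84, -0.59]))
```

View pics/h2.png

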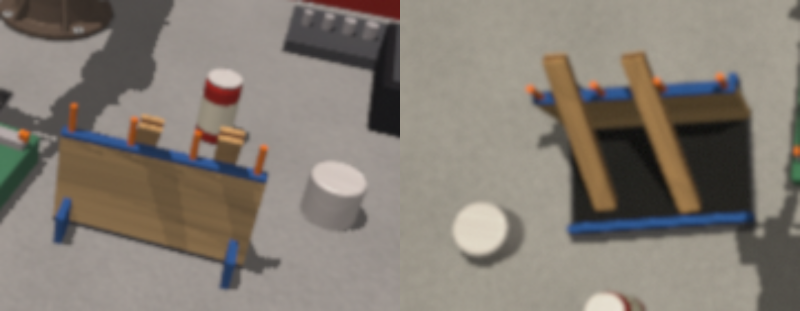

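```bash
cat > meas.py <<'E'
from h import *
from scipy.optimize import least_squares
def meas(p,nmin=300,save=None):
    hsv=cv2.cvtColor(p["frame"],cv2.COLOR_BGR2HSV)
    m=cv2.inRange(hsv,(10,70,70),(26,255,255));k=np.zeros_like(m);k[110:200,60:180]=m[110:200,60:180]
    if save: cv2.imwrite(save,cv2.resize(k[100:210,50:200],None,fx=4,fy=4,interpolation=0))
    return k
if __name__=="__main__":
    p=arm.get_image("top");meas(p,save="pics/mask.png")
    hsv=cv2.cvtColor(p["frame"],cv2.COLOR_BGR2HSV)
    z=cv2.resize(p["frame"][115:210,70:180],None,fx=7,fy=6.2,interpolation=cv2.INTER_CUBIC);cv2.imwrite("pics/rz.png",z)
E
python3 meas.py
```

```text
(no output)
```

View pics/rz.png

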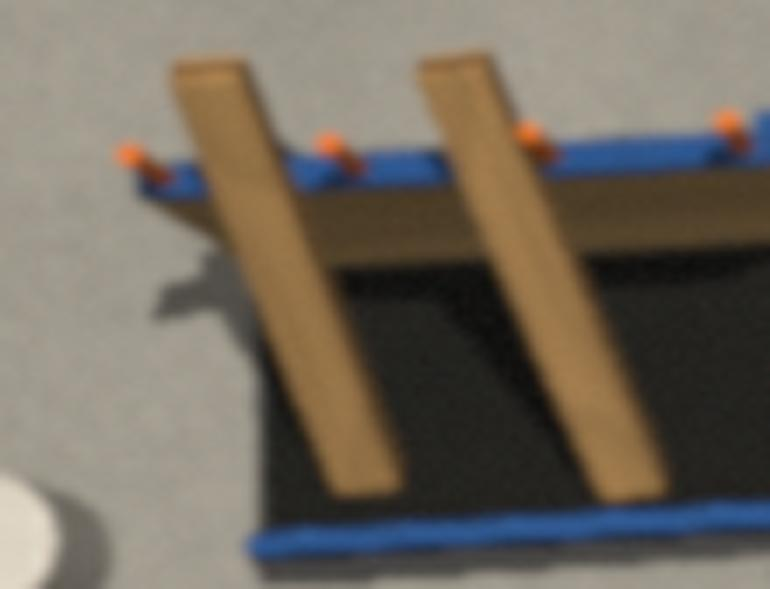

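```bash
python3 - <<'E'
from h import *
p=arm.get_image("top")
for n,f,t in(("A",(370,492),(210,68)),("B",(632,497),(455,62))):
    f=(70+f[0]/7-.4,115+f[1]/6.2-.4);t=(70+t[0]/7-.4,115+t[1]/6.2-.4)
    print(n,"foot",np.round(toL(2,ray(p,f,.018)[0,:2])*1000),"top",np.round(toL(2,ray(p,t,.24)[0,:2])*1000))
E
```

```text
A foot [-81.  81.] top [87. 81.]
B foot [-93. -43.] top [ 83. -20.]
```

```bash
cat > chain.py <<'E'
from plan import *
from h import arm,toW,T
def oril(yaw,tilt,phi=0): return (R.from_euler("z",yaw,degrees=True)*R.from_euler("y",-tilt,degrees=True)*R.from_euler("z",phi,degrees=True)).as_matrix()@R0
yw=T[2][2]
MB=oril(yw,51.9,4.7)
tB=np.r_[toW(2,.0135,-.0315),.116]
n=MB[:,0];preB=tB-.08*n
tL=np.r_[toW(2,.0185,0),.121]
ML=oril(yw,54)
def chainB(q,flip=1):
    F=FL if flip else np.eye(3);tot=9;L=[]
    for x,M in [(np.array([.47,.30,.32]),oril(yw,30)),(preB+[0,0,.06],MB),(preB,MB),(tB,MB),(tB+[0,0,.04],MB),(tL+[0,0,.04],ML),(tL,ML),(tL-.09*ML[:,0],ML),(tL-.09*ML[:,0]+[0,0,.11],ML)]:
        q,ok,m,nn=goto(q,np.array(x),M@F);tot=min(tot,m);L.append((ok,round(m,2),nn,np.round(q,2)))
        if not ok: return False,tot,L,q
    return True,tot,L,q
if __name__=="__main__":
    print(tB,preB,tL)
    q=np.array(arm.observe()["joints"])
    # flip at current-ish place
    for pos in ((.54,.009,.396),(.5,.15,.36),(.5,-.1,.36),(.45,.2,.36)):
      for (a,b) in ((-5,20),(-5,0)):
       for mid in (90,None):
        qq=q
        if mid: qq,ok,m,nn=goto(qq,np.array(pos),ori(mid,b),mx=30)
        qq,ok,m,nn=goto(qq,np.array(pos),ori(a,b)@FL,mx=30)
        g,t,L,qe=chainB(qq)
        print(pos,a,b,mid,ok,np.round(qq,2),g,round(t,2),np.round(qe,2))
E
python3 chain.py
```

```text
[0.55908311 0.32561666 0.116     ] [0.49629495 0.32103911 0.16536287] [0.56177946 0.35739683 0.121     ]
(0.54, 0.009, 0.396) -5 20 90 True [-0.89 -0.08  0.68  1.83  0.17  1.04  1.22] True 0.17 [-1.36  0.16  0.19  2.26  1.4   0.79 -0.62]
(0.54, 0.009, 0.396) -5 20 None True [-1.32 -0.18  1.02  1.84  0.32  1.08  1.09] True 0.15 [-1.67  0.17  0.56  2.28  1.39  0.72 -0.62]
(0.54, 0.009, 0.396) -5 0 90 True [-0.34  0.2   0.28  1.51 -0.05  1.44  1.43] True 0.19 [-1.03  0.18 -0.17  2.23  1.41  0.86 -0.63]
(0.54, 0.009, 0.396) -5 0 None False [-1.87 -0.44  1.31  1.67  0.43  1.58  0.91] True 0.05 [-2.05  0.24  1.05  2.3   1.37  0.56 -0.59]
(0.5, 0.15, 0.36) -5 20 90 True [-0.86 -0.04  0.31  1.89  0.25  1.01  0.83] True 0.17 [-1.28  0.16  0.11  2.25  1.4   0.81 -0.62]
(0.5, 0.15, 0.36) -5 20 None True [-0.84 -0.03  0.29  1.89  0.25  1.01  0.83] True 0.18 [-1.26  0.16  0.09  2.25  1.4   0.81 -0.62]
(0.5, 0.15, 0.36) -5 0 90 True [-0.29  0.19 -0.12  1.59  0.02  1.36  1.07] True 0.2 [-0.92  0.19 -0.3   2.22  1.42  0.89 -0.63]
(0.5, 0.15, 0.36) -5 0 None True [-1.08  0.21  0.86  1.65 -0.16  1.36 
[... 403 characters left out ...]
.18 [-1.2   0.17  0.01  2.25  1.4   0.83 -0.63]
(0.5, -0.1, 0.36) -5 0 None False [-1.6  -0.42  1.3   1.77  0.41  1.48  1.13] True 0.04 [-1.68  0.17  0.58  2.28  1.39  0.71 -0.62]
(0.45, 0.2, 0.36) -5 20 90 True [-0.99 -0.07  0.25  1.93  0.31  1.06  0.63] True 0.17 [-1.33  0.16  0.17  2.26  1.4   0.8  -0.62]
(0.45, 0.2, 0.36) -5 20 None True [-0.87 -0.06  0.15  1.92  0.3   1.06  0.64] True 0.18 [-1.22  0.17  0.04  2.25  1.4   0.82 -0.63]
(0.45, 0.2, 0.36) -5 0 90 True [-0.39  0.14 -0.16  1.65  0.02  1.35  0.93] True 0.2 [-0.94  0.19 -0.28  2.23  1.42  0.88 -0.63]
(0.45, 0.2, 0.36) -5 0 None True [-1.21  0.12  0.79  1.71 -0.09  1.34  1.08] True 0.14 [-1.85  0.19  0.78  2.29  1.38  0.66 -0.61]
```

```bash
python3 go.py .5 .15 .36 90 0 0 0
```

```text
t 48.55 j [-0.11 -0.21 -0.08  2.16  0.27  0.44 -2.02] F [-0.   0.8  0.7] w 0.547
shift [-4.  14.2 -3.6] turn [-36.   33.9  87.8] |turn| 100.8
model err mm [ 0.7 -0.2  0.9]
pred after 12 rows [-0.43  0.18  0.04  1.6  -0.01  1.36 -0.39] [0.5  0.15 0.36]
```

Emit:
{"fn": "servo_tool", "kwargs": {"plan": [[[-4,14.2,-3.6],[-36,33.9,87.8]],[[-4,14.2,-3.6],[-36,33.9,87.8]],[[-4,14.2,-3.6],[-36,33.9,87.8]],[[-4,14.2,-3.6],[-36,33.9,87.8]],[[-4,14.2,-3.6],[-36,33.9,87.8]],[[-4,14.2,-3.6],[-36,33.9,87.8]],[[-4,14.2,-3.6],[-36,33.9,87.8]],[[-4,14.2,-3.6],[-36,33.9,87.8]],[[-4,14.2,-3.6],[-36,33.9,87.8]],[[-4,14.2,-3.6],[-36,33.9,87.8]],[[-4,14.2,-3.6],[-36,33.9,87.8]],[[-4,14.2,-3.6],[-36,33.9,87.8]]]}}

```text
clock: 49.75
position: [0.5003, 0.1499, 0.3601]
ee_rot: [1.2, 1.213, -1.206]
force: [0.9, 0.6, -0.9]
width: 0.548
```

```bash
python3 go.py .5 .15 .36 -5 0 0 1
```

```text
t 49.75 j [-0.44  0.18  0.05  1.6  -0.01  1.36 -0.38] F [ 0.9  0.6 -0.9] w 0.548
shift [-0.  0. -0.] turn [ 0.2 -0.  84.5] |turn| 84.5
model err mm [ 0.7 -0.5  0.2]
pred after 12 rows [-0.3   0.19 -0.12  1.59  0.02  1.36  1.07] [0.5  0.15 0.36]
```

Emit:
{"fn": "servo_tool", "kwargs": {"plan": [[[0,0,0],[0,0,84.5]],[[0,0,0],[0,0,84.5]],[[0,0,0],[0,0,84.5]],[[0,0,0],[0,0,84.5]],[[0,0,0],[0,0,84.5]],[[0,0,0],[0,0,84.5]],[[0,0,0],[0,0,84.5]],[[0,0,0],[0,0,84.5]],[[0,0,0],[0,0,84.5]],[[0,0,0],[0,0,84.5]],[[0,0,0],[0,0,84.5]]]}}

```text
clock: 50.85
position: [0.5003, 0.1502, 0.3603]
ee_rot: [0.063, 1.568, -0.067]
force: [-0.2, 0.2, 0.3]
width: 0.548
```

```bash
cat > goB.py <<'E'
from chain import *
from go import rel
import sys
k=sys.argv[1]
F=FL
d={"w":(np.array([.47,.30,.32]),oril(yw,30)),"pu":(preB+[0,0,.06],MB),"p":(preB,MB),"g":(tB,MB),"l":(tL+[0,0,.04],ML)}[k]
rel(d[0],d[1]@F)
E
python3 goB.py w; python3 meas.py
```

```text
t 50.85 j [-0.3   0.19 -0.12  1.59  0.03  1.36  1.07] F [-0.2  0.2  0.3] w 0.548
shift [-3. 15. -4.] turn [ -0.  -29.9   8.8] |turn| 31.2
model err mm [-0.3 -0.2  0.1]
pred after 12 rows [-0.63  0.05 -0.3   1.98  0.56  0.83  0.4 ] [0.47 0.3  0.32]
```

View pics/rz.png

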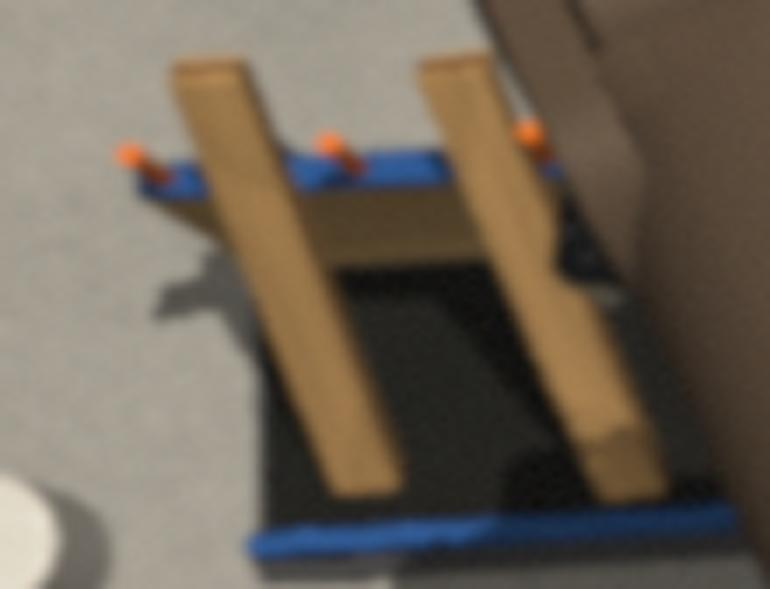

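Emit:
{"fn": "servo_tool", "kwargs": {"plan": [[[-3,5,-1],[0,-29.9,8.8]],[[-3,10,-2],[0,-29.9,8.8]],[[-3,15,-4],[0,-29.9,8.8]],[[-3,15,-4],[0,-29.9,8.8]],[[-3,15,-4],[0,-29.9,8.8]]]}}

```text
clock: 51.4
position: [0.4665, 0.303, 0.3184]
ee_rot: [-0.038, 1.046, 0.069]
force: [-0.0, -0.3, 0.5]
width: 0.553
```

```bash
python3 goB.py pu
```

```text
t 51.4 j [-0.62  0.05 -0.32  1.98  0.56  0.83  0.38] F [-0.  -0.3  0.5] w 0.553
shift [ 3.   1.8 -9.3] turn [ -1.6 -22.1   3.4] |turn| 22.4
model err mm [-0.8  0.5 -0.3]
pred after 12 rows [-0.85  0.25 -0.31  2.32  1.57  0.83 -0.72] [0.496 0.321 0.225]
```

Emit:
{"fn": "servo_tool", "kwargs": {"plan": [[[3,1.8,0],[-1.6,-22.1,3.4]],[[3,1.8,-4],[-1.6,-22.1,3.4]],[[3,1.8,-7],[-1.6,-22.1,3.4]],[[3,1.8,-9.3],[-1.6,-22.1,3.4]],[[3,1.8,-9.3],[-1.6,-22.1,3.4]],[[3,1.8,-9.3],[-1.6,-22.1,3.4]]], "grip": 0.6}}

```text
clock: 52.0
position: [0.4962, 0.3197, 0.2225]
ee_rot: [-0.104, 0.662, 0.095]
force: [0.0, 0.6, 0.2]
width: 0.601
```

```bash
python3 goB.py p;python3 goB.py g; python3 rk.py i1
```

```text
t 52.0 j [-0.84  0.26 -0.33  2.32  1.58  0.84 -0.73] F [0.  0.6 0.2] w 0.601
shift [ 0.   0.1 -5.7] turn [ 0.1 -0.   0.1] |turn| 0.1
model err mm [-1.1 -1.  -1.4]
pred after 12 rows [-0.85  0.39 -0.32  2.37  1.75  0.89 -0.95] [0.496 0.321 0.165]
t 52.0 j [-0.84  0.26 -0.33  2.32  1.58  0.84 -0.73] F [0.  0.6 0.2] w 0.601
shift [  6.3   0.6 -10.6] turn [ 0.1 -0.   0.1] |turn| 0.1
model err mm [-1.1 -1.  -1.4]
pred after 12 rows [-0.77  0.54 -0.27  2.3   1.95  0.87 -1.05] [0.559 0.326 0.116]
```

View pics/i1.png

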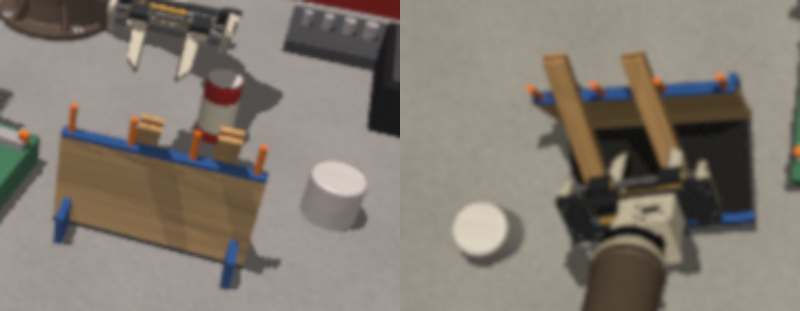

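Emit:
{"fn": "servo_tool", "kwargs": {"plan": [[[0,0.1,-3],[0,0,0]],[[0,0.1,-5.7],[0,0,0]],[[1.6,0.2,-7],[0,0,0]],[[3.2,0.3,-8.2],[0,0,0]],[[4.8,0.5,-9.4],[0,0,0]],[[6.3,0.6,-10.6],[0,0,0]],[[6.3,0.6,-10.6],[0,0,0]]]}}

```text
clock: 52.8
position: [0.5636, 0.324, 0.1188]
ee_rot: [-0.102, 0.66, 0.086]
force: [1.0, -0.1, -0.3]
width: 0.599
```

```bash
python3 goB.py g; python3 rk.py i2
```

```text
t 52.8 j [-0.76  0.54 -0.28  2.3   1.94  0.88 -1.04] F [ 1.  -0.1 -0.3] w 0.599
shift [-0.4  0.2 -0.3] turn [0.1 0.1 0.6] |turn| 0.6
model err mm [-0.9 -2.  -1.2]
pred after 12 rows [-0.76  0.54 -0.28  2.3   1.95  0.88 -1.05] [0.559 0.326 0.116]
```

View pics/i2.png

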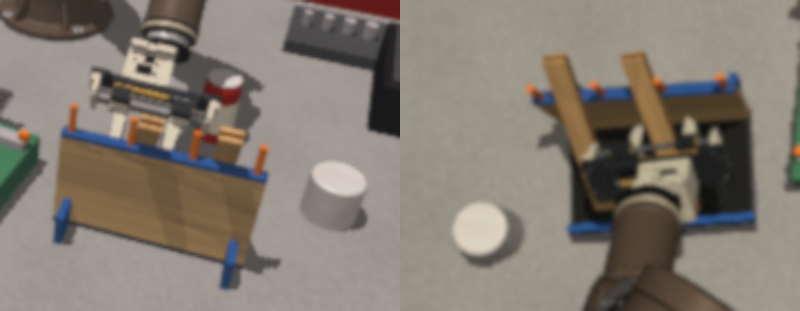

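Emit:
{"fn": "servo_tool", "kwargs": {"plan": [[[0,0.1,0],[0,0,0]],[[0,0.1,0],[0,0,0]],[[0,0.1,0],[0,0,0]],[[0,0.1,0],[0,0,0]],[[0,0.1,0],[0,0,0]]], "grip": 0, "squeeze": 40}}

```text
clock: 53.4
position: [0.561, 0.327, 0.1197]
ee_rot: [-0.103, 0.66, 0.092]
force: [-1.3, 2.3, 1.8]
width: 0.325
```

Emit:
{"fn": "servo_tool", "kwargs": {"plan": [[[-0.2,0.2,1],[0,0,0]],[[-0.4,0.5,2.5],[0,0,0]],[[-0.4,1,4],[0,0,0]],[[-0.4,1,4.5],[0,0,0]],[[-0.4,1,4.5],[0,0,0]]]}}

```text
clock: 53.9
position: [0.5572, 0.3368, 0.1653]
ee_rot: [-0.102, 0.659, 0.091]
force: [-0.1, -0.1, -0.8]
width: 0.324
```

```bash
python3 goB.py l; python3 rk.py i3
```

```text
t 53.9 j [-0.79  0.44 -0.27  2.26  1.8   0.82 -0.88] F [-0.1 -0.1 -0.8] w 0.324
shift [ 0.5  2.1 -0.4] turn [ 3.9 -1.7 -2.5] |turn| 4.9
model err mm [-1.1 -1.6 -1.5]
pred after 12 rows [-0.81  0.48 -0.28  2.24  1.83  0.88 -1.  ] [0.562 0.357 0.161]
```

View pics/i3.png

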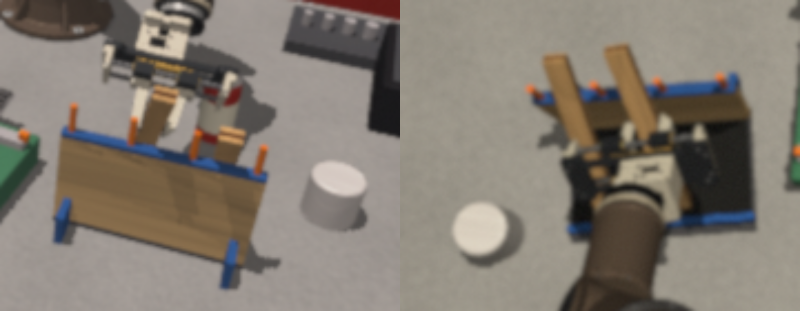

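Emit:
{"fn": "servo_tool", "kwargs": {"plan": [[[0.5,2.1,-0.4],[3.9,-1.7,-2.5]],[[0.5,2.1,-0.4],[3.9,-1.7,-2.5]],[[0.5,2.1,-0.4],[3.9,-1.7,-2.5]],[[0.5,2.1,-2],[3.9,-1.7,-2.5]],[[0.5,2.1,-3.2],[3.9,-1.7,-2.5]],[[0.5,2.1,-3.8],[3.9,-1.7,-2.5]],[[0.5,2.1,-4.1],[3.9,-1.7,-2.5]],[[0.5,2.1,-4.1],[3.9,-1.7,-2.5]]]}}

```text
clock: 54.8
position: [0.5621, 0.3568, 0.123]
ee_rot: [-0.025, 0.629, 0.069]
force: [0.1, 0.1, -0.6]
width: 0.323
```

```bash
python3 lean.py 0 0; python3 rk.py i4
```

```text
t 54.8 pos [0.5621 0.3568 0.123 ] x [ 0.806  0.057 -0.589] y [-0.072  0.997 -0.002] yaw_y 94.15 F [ 0.1  0.1 -0.6] w 0.323 j [-0.81  0.57 -0.29  2.26  1.91  0.93 -1.11]
foot [-69.69988954   8.        ] tcp rack [ 17.03963925 118.02956032] world [0.5603 0.3573 0.118 ] shift cm [-0.18  0.05 -0.5 ] turn [ 0.14 -0.06  0.02]
```

View pics/i4.png

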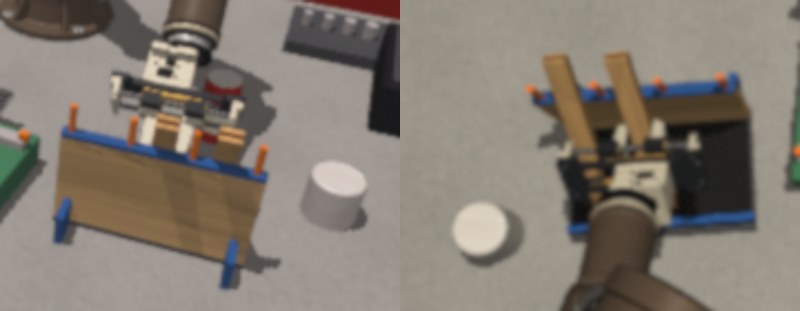

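Lower a bit more until contact.

Emit:
{"fn": "servo_tool", "kwargs": {"plan": [[[0,0,-0.2],[0,0,0]],[[0,0,-0.4],[0,0,0]],[[0,0,-0.5],[0,0,0]],[[0,0,-0.5],[0,0,0]]]}}

```text
clock: 55.3
position: [0.5631, 0.3575, 0.1219]
ee_rot: [-0.023, 0.622, 0.07]
force: [-11.5, -5.0, 21.5]
width: 0.324
```

Emit:
{"fn": "servo_tool", "kwargs": {"plan": [[[0,0,0.1],[0,0,0]],[[0,0,0.1],[0,0,0]]]}}

```text
clock: 55.5
position: [0.5631, 0.3578, 0.1236]
ee_rot: [-0.022, 0.622, 0.07]
force: [-0.4, 0.2, -0.9]
width: 0.321
```

Emit:
{"fn": "servo_tool", "kwargs": {"plan": [[[0,0,0],[0,0,0]],[[0,0,0],[0,0,0]],[[0,0,0],[0,0,0]],[[0,0,0],[0,0,0]],[[-1.6,-0.1,1.2],[0,0,0]],[[-4,-0.3,2.9],[0,0,0]],[[-7.3,-0.5,5.2],[0,0,0]],[[-8.9,-0.6,6.4],[0,0,0]],[[-8.9,-0.6,12],[0,0,0]],[[-8.9,-0.6,17],[0,0,0]],[[-8.9,-0.6,17],[0,0,0]]], "grip": 0.5}}

```text
clock: 56.6
position: [0.4746, 0.3537, 0.3001]
ee_rot: [-0.015, 0.616, 0.073]
force: [0.3, -0.1, -0.3]
width: 0.501
```

```bash
python3 rk.py i5; python3 - <<'E'
from plan import *
from h import arm
s=arm.observe();q=np.array(s["joints"]);print(s["position"],np.round(q,2))
for via in ([],[(.5,.15,.33)],[(.48,.2,.32),(.5,.1,.32)]):
  for b in (0,20):
    qq=q;ok1=1
    for v in via: qq,o,m,n=goto(qq,np.array(v),ori(-5,b)@FL);ok1&=o
    qf,ok,m,n=goto(qq,np.array([.618,-.0595,.178]),ori(-5)@FL,mx=40)
    g,t,L=lean_ok(qf,1);print(via,b,ok1,ok,n,np.round(qf,2),g,round(t,2))
[print(l) for l in L]
E
```

```text
[0.47438339 0.3521272  0.29562501] [-0.91  0.17 -0.36  2.23  1.39  0.93 -0.62]
[] 0 1 True 9 [ 0.04  0.47 -0.04  1.64  0.02  1.03  1.47] True 0.08
[] 20 1 True 9 [ 0.04  0.47 -0.04  1.64  0.02  1.03  1.47] True 0.08
[(0.5, 0.15, 0.33)] 0 1 True 6 [-0.08  0.47  0.14  1.66 -0.07  1.02  1.56] True 0.07
[(0.5, 0.15, 0.33)] 20 1 True 6 [-0.09  0.47  0.15  1.66 -0.08  1.02  1.56] True 0.07
[(0.48, 0.2, 0.32), (0.5, 0.1, 0.32)] 0 1 True 5 [-0.08  0.47  0.13  1.66 -0.07  1.02  1.56] True 0.07
[(0.48, 0.2, 0.32), (0.5, 0.1, 0.32)] 20 1 True 5 [-0.12  0.47  0.19  1.66 -0.1   1.02  1.59] True 0.07
(True, np.float64(0.67), 3, array([-0.1 ,  0.6 ,  0.16,  1.76, -0.13,  0.79,  1.61]))
(True, np.float64(0.77), 3, array([-0.12,  0.47,  0.19,  1.66, -0.1 ,  1.02,  1.59]))
(True, np.float64(0.7), 4, array([-0.32,  0.26,  0.17,  1.65, -0.05,  1.23,  1.35]))
(True, np.float64(0.5), 3, array([-0.53,  0.06,  0.07,  1.95,  0.17,  0.81,  1.09]))
(True, np.float64(0.26), 4, array([-0.89,  0.09, -0.09,  2.31,  1.52,  0.7 , -0.58]))
(True, np.float64(0.23), 2, array([-0.84,  0.28, -0.07,  2.34,  1.86,  0.69, -0.92]))
(True, np.float64(0.16), 2, array([-0.81,  0.52, -0.11,  2.41,  2.14,  0.86, -1.31]))
(True, np.float64(0.07), 3, array([-0.99,  0.31, -0.15,  2.5 ,  1.83,  0.86, -1.16]))
(True, np.float64(0.1), 3, array([-1.05, -0.  , -0.15,  2.39,  1.37,  0.84, -0.59]))
```

View pics/i5.png

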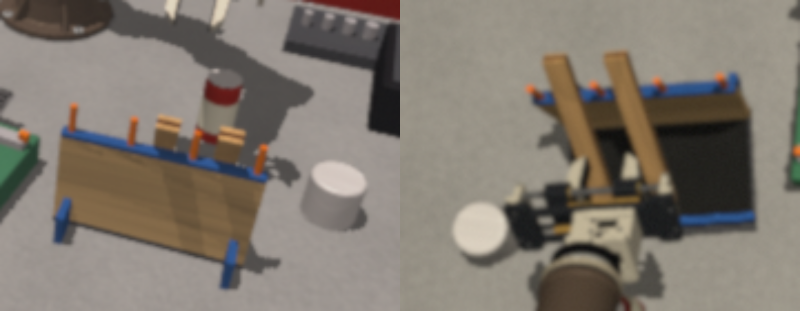

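```bash
python3 go.py .5 .15 .33 -5 0 0 1
```

```text
t 56.7 j [-0.91  0.17 -0.36  2.23  1.39  0.93 -0.62] F [-0.1 -0.1  0.1] w 0.498
shift [  2.6 -20.2   3.4] turn [ 0.2 54.6 -8.3] |turn| 55.2
model err mm [-1.2 -0.7 -1.7]
pred after 12 rows [-0.43  0.19  0.04  1.66 -0.01  1.29  1.1 ] [0.5  0.15 0.33]
```

Emit:
{"fn": "servo_tool", "kwargs": {"plan": [[[0,-5,1],[0.2,54.6,-8.3]],[[0,-10,2],[0.2,54.6,-8.3]],[[1,-15,3.4],[0.2,54.6,-8.3]],[[2.6,-20.2,3.4],[0.2,54.6,-8.3]],[[2.6,-20.2,3.4],[0.2,54.6,-8.3]],[[2.6,-20.2,3.4],[0.2,54.6,-8.3]],[[2.6,-20.2,3.4],[0.2,54.6,-8.3]],[[2.6,-20.2,3.4],[0.2,54.6,-8.3]]], "grip": 0.55}}

```text
clock: 57.5
position: [0.5003, 0.1472, 0.3296]
ee_rot: [0.049, 1.445, -0.069]
force: [0.9, 0.5, -1.1]
width: 0.546
```

```bash
python3 look.py j1; python3 go.py .618 -.0595 .178 -5 0 0 1
```

```text
t 57.6 pos [0.5027 0.1474 0.3272] x [ 0.122 -0.022 -0.992] y [ 0.081  0.997 -0.012] yaw_y 85.38 F [-0.2 -0.4  0.3] w 0.55 j [-0.45  0.13  0.01  1.75  0.08  1.16  1.03]
c [8.251e-01 8.000e-04] mean [0.8251 0.0009] L 0.247 W 0.02 ang 85.17 n 414
c [ 0.6196 -0.0593] mean [ 0.617  -0.0591] L 0.285 W 0.033 ang -5.1 n 827
stand
t 57.6 j [-0.45  0.13  0.01  1.75  0.08  1.16  1.03] F [-0.2 -0.4  0.3] w 0.55
shift [ 11.5 -20.7 -14.9] turn [ 1.3  7.  -0.4] |turn| 7.2
model err mm [0.2 0.3 0.4]
pred after 12 rows [-0.08  0.47  0.13  1.66 -0.07  1.02  1.56] [ 0.618 -0.059  0.178]
```

View pics/j1.png

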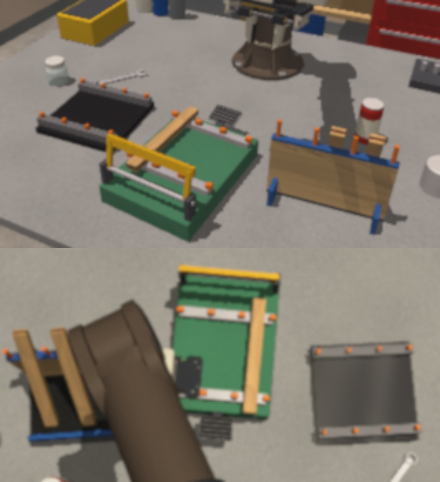

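Emit:
{"fn": "servo_tool", "kwargs": {"plan": [[[2,-5,-2],[1.3,7,-0.4]],[[5,-10,-5],[1.3,7,-0.4]],[[8,-15,-8],[1.3,7,-0.4]],[[11.5,-20.7,-12],[1.3,7,-0.4]],[[11.5,-20.7,-14.9],[1.3,7,-0.4]],[[11.5,-20.7,-14.9],[1.3,7,-0.4]],[[11.5,-20.7,-14.9],[1.3,7,-0.4]],[[11.5,-20.7,-14.9],[1.3,7,-0.4]]]}}

```text
clock: 58.4
position: [0.6159, -0.0593, 0.1756]
ee_rot: [0.069, 1.574, -0.07]
force: [0.4, 0.3, 1.2]
width: 0.553
```

```bash
python3 go.py .618 -.0595 .065 -5 0 0 1
```

```text
t 58.4 j [-0.08  0.47  0.14  1.66 -0.07  1.02  1.56] F [0.4 0.3 1.2] w 0.553
shift [  0.2  -0.  -11.1] turn [ 0.  -0.3  0. ] |turn| 0.3
model err mm [0.4 0.2 1. ]
pred after 12 rows [-0.07  0.59  0.11  1.76 -0.09  0.79  1.58] [ 0.618 -0.06   0.065]
```

Emit:
{"fn": "servo_tool", "kwargs": {"plan": [[[0.2,0,-3],[0,-0.3,0]],[[0.2,0,-6],[0,-0.3,0]],[[0.2,0,-8.5],[0,-0.3,0]],[[0.2,0,-10],[0,-0.3,0]],[[0.2,0,-11],[0,-0.3,0]],[[0.2,0,-11],[0,-0.3,0]],[[0.2,0,-11],[0,-0.3,0]]]}}

```text
clock: 59.1
position: [0.6185, -0.059, 0.0665]
ee_rot: [0.068, 1.568, -0.069]
force: [0.1, 0.4, 0.7]
width: 0.554
```

Emit:
{"fn": "servo_tool", "kwargs": {"plan": [[[0,0,0],[0,0,0]],[[0,0,0],[0,0,0]],[[0,0,0],[0,0,0]],[[0,0,0],[0,0,0]]], "grip": 0}}

```text
clock: 59.5
position: [0.6189, -0.0591, 0.0672]
ee_rot: [0.069, 1.567, -0.069]
force: [-0.8, 0.8, 4.7]
width: 0.325
```

Emit:
{"fn": "servo_tool", "kwargs": {"plan": [[[-0.5,0,4],[0,0,0]],[[-1,0,8],[0,0,0]],[[-2,0,12],[0,0,0]],[[-4,3,16],[0,0,0]],[[-6,7,20],[0,0,0]],[[-7,11,23],[0,0,0]],[[-7,11,23],[0,0,0]]]}}

```text
clock: 60.2
position: [0.5487, 0.0559, 0.3008]
ee_rot: [0.067, 1.562, -0.062]
force: [-0.3, 0.7, -1.7]
width: 0.32
```

```bash
python3 look.py k1; python3 go.py .53 .15 .30 4.2 20 0 1; python3 lean.py -.084 .1
```

```text
t 60.3 pos [0.5491 0.0534 0.2987] x [ 0.006  0.001 -1.   ] y [0.084 0.997 0.001] yaw_y 85.21 F [ 0.4 -0.1 -1.3] w 0.322 j [-0.28  0.26  0.11  1.66 -0.03  1.22  1.32]
c [ 0.82   -0.0578] mean [ 0.8201 -0.0583] L 0.129 W 0.02 ang 84.83 n 218
stand
t 60.3 j [-0.28  0.26  0.11  1.66 -0.03  1.22  1.32] F [ 0.4 -0.1 -1.3] w 0.322
shift [-1.9  9.7  0.1] turn [ -0.2 -19.7   8.9] |turn| 21.6
model err mm [0.1 0.1 0.6]
pred after 12 rows [-0.47  0.06  0.01  1.95  0.18  0.81  1.08] [0.53 0.15 0.3 ]
t 60.3 pos [0.5491 0.0534 0.2987] x [ 0.006  0.001 -1.   ] y [0.084 0.997 0.001] yaw_y 85.21 F [ 0.4 -0.1 -1.3] w 0.322 j [-0.28  0.26  0.11  1.66 -0.03  1.22  1.32]
foot [-69.69988954   8.        ] tcp rack [ 17.03963925 118.02956032] world [0.5664 0.2735 0.218 ] shift cm [ 1.74 22.01 -8.07] turn [ -0.37 -53.72   8.26]
```

View pics/k1.png

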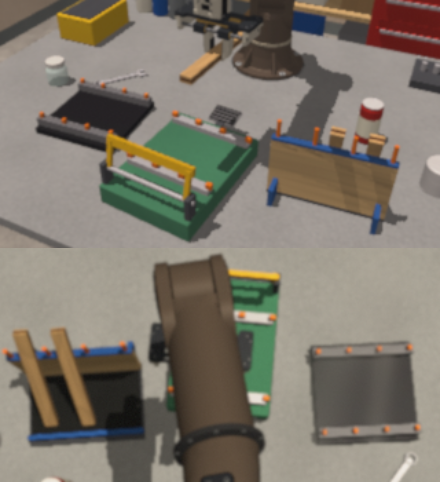

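Emit:
{"fn": "servo_tool", "kwargs": {"plan": [[[-2,5,0],[-0.4,-53.7,8.3]],[[-2,10,0],[-0.4,-53.7,8.3]],[[-2,14,0],[-0.4,-53.7,8.3]],[[-2,18,0],[-0.4,-53.7,8.3]],[[-2,22,0],[-0.4,-53.7,8.3]],[[-2,22,0],[-0.4,-53.7,8.3]],[[-2,22,0],[-0.4,-53.7,8.3]],[[0,22,-2],[-0.4,-53.7,8.3]],[[1.7,22,-5],[-0.4,-53.7,8.3]],[[1.7,22,-8],[-0.4,-53.7,8.3]],[[1.7,22,-8],[-0.4,-53.7,8.3]],[[1.7,22,-8],[-0.4,-53.7,8.3]]]}}

```text
clock: 61.5
position: [0.5649, 0.2704, 0.2131]
ee_rot: [-0.03, 0.636, 0.068]
force: [0.4, -1.2, -1.6]
width: 0.324
```

```bash
python3 rk.py k2; python3 lean.py -.084 0
```

```text
t 61.6 pos [0.5663 0.2713 0.2175] x [ 0.805  0.054 -0.59 ] y [-0.071  0.997 -0.005] yaw_y 94.05 F [ 0.9  0.1 -0.2] w 0.326 j [-0.82  0.28 -0.09  2.34  1.86  0.7  -0.92]
foot [-69.69988954   8.        ] tcp rack [ 17.03963925 118.02956032] world [0.5664 0.2735 0.118 ] shift cm [ 0.01  0.22 -9.95] turn [ 0.29 -0.16  0.12]
```

View pics/k2.png

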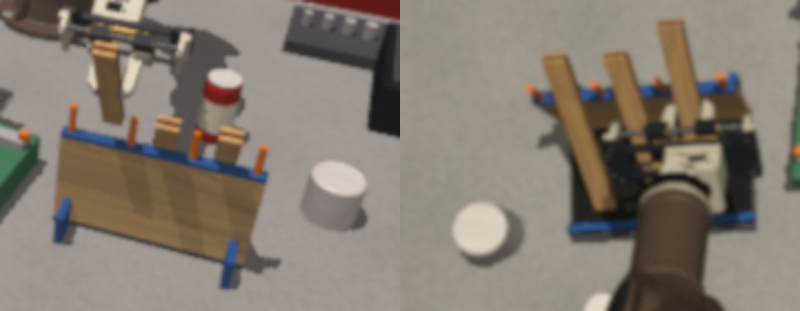

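Emit:
{"fn": "servo_tool", "kwargs": {"plan": [[[0,0.1,-3],[0,0,0]],[[0,0.1,-6],[0,0,0]],[[0,0.1,-8],[0,0,0]],[[0,0.1,-9],[0,0,0]],[[0,0.1,-9.4],[0,0,0]],[[0,0.1,-9.7],[0,0,0]],[[0,0.1,-9.7],[0,0,0]]]}}

```text
clock: 62.3
position: [0.5674, 0.272, 0.1224]
ee_rot: [-0.026, 0.628, 0.065]
force: [-1.8, -1.9, 4.6]
width: 0.325
```

```bash
python3 rk.py k3; python3 lean.py -.084 0
```

```text
t 62.4 pos [0.5671 0.2722 0.1222] x [ 0.807  0.054 -0.589] y [-0.07   0.998 -0.004] yaw_y 93.99 F [-2.2 -1.5  3.5] w 0.323 j [-0.78  0.52 -0.14  2.41  2.13  0.86 -1.28]
foot [-69.69988954   8.        ] tcp rack [ 17.03963925 118.02956032] world [0.5664 0.2735 0.118 ] shift cm [-0.07  0.13 -0.42] turn [ 0.24 -0.03  0.18]
```

View pics/k3.png

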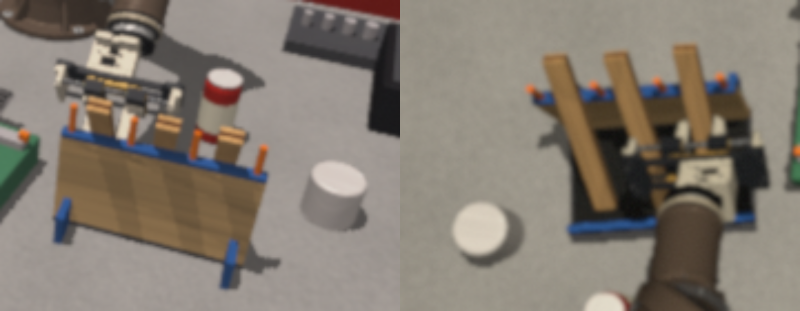

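Emit:
{"fn": "servo_tool", "kwargs": {"plan": [[[0,0,-0.2],[0,0,0]],[[0,0,-0.2],[0,0,0]]]}}

```text
clock: 62.6
position: [0.5677, 0.2723, 0.1215]
ee_rot: [-0.025, 0.627, 0.066]
force: [-3.7, -2.1, 5.9]
width: 0.325
```

Emit:
{"fn": "servo_tool", "kwargs": {"plan": [[[0,0,0],[0,0,0]],[[0,0,0],[0,0,0]],[[0,0,0],[0,0,0]],[[0,0,0],[0,0,0]],[[-1.6,-0.1,1.2],[0,0,0]],[[-3.2,-0.2,2.3],[0,0,0]],[[-5.2,-0.3,3.8],[0,0,0]],[[-6,-0.4,6],[0,0,0]],[[-6,-0.4,10],[0,0,0]],[[-6,-0.4,15],[0,0,0]],[[-6,-0.4,18],[0,0,0]],[[-6,-0.4,18],[0,0,0]]], "grip": 0.5}}

```text
clock: 63.8
position: [0.5085, 0.2696, 0.3069]
ee_rot: [-0.019, 0.621, 0.068]
force: [0.6, -0.6, -0.3]
width: 0.501
```

```bash
python3 rk.py k4; python3 go.py .45 .10 .36 -5 0 0 1
```

```text
t 63.9 j [-0.92  0.05 -0.12  2.33  1.47  0.74 -0.56] F [ 0.3 -0.5 -0.9] w 0.503
shift [ -5.8 -16.8   5.8] turn [ 0.6 54.2 -8.3] |turn| 54.8
model err mm [-1.1 -0.3 -1.8]
pred after 12 rows [-0.75  0.05  0.45  1.76 -0.02  1.33  1.19] [0.45 0.1  0.36]
```

View pics/k4.png

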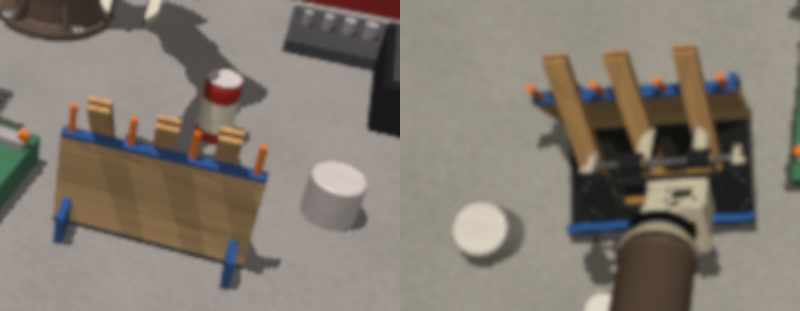

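Move away clear to the right for a final unobstructed look.

Emit:
{"fn": "servo_tool", "kwargs": {"plan": [[[-5,-4,4],[0.6,54.2,-8.3]],[[-5.8,-8,5.8],[0.6,54.2,-8.3]],[[-5.8,-13,5.8],[0.6,54.2,-8.3]],[[-5.8,-17,5.8],[0.6,54.2,-8.3]],[[-5.8,-17,5.8],[0.6,54.2,-8.3]],[[-5.8,-17,5.8],[0.6,54.2,-8.3]],[[-5.8,-22,5.8],[0.6,54.2,-8.3]],[[-5.8,-22,5.8],[0.6,54.2,-8.3]]]}}

```text
clock: 64.7
position: [0.4482, 0.0446, 0.3599]
ee_rot: [0.047, 1.413, -0.071]
force: [-0.0, -0.5, -2.4]
width: 0.502
```

```bash
python3 look.py l1; python3 meas.py
```

```text
t 64.8 pos [0.4514 0.0449 0.3595] x [ 0.156 -0.026 -0.987] y [ 0.082  0.997 -0.013] yaw_y 85.31 F [ 0.5 -0.4 -0.8] w 0.502 j [-0.76 -0.08  0.46  1.88  0.11  1.19  1.15]
c [8.251e-01 8.000e-04] mean [0.8251 0.001 ] L 0.247 W 0.02 ang 85.16 n 413
stand
```

View pics/l1.png

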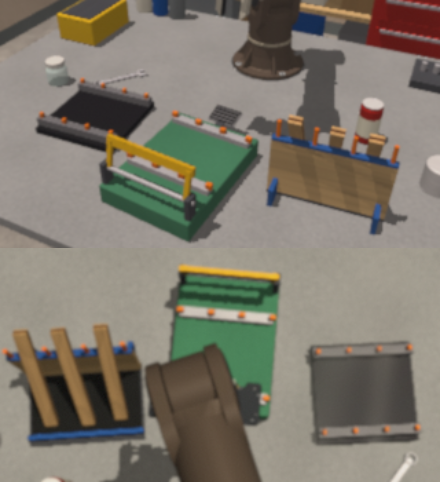

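View pics/rz.png

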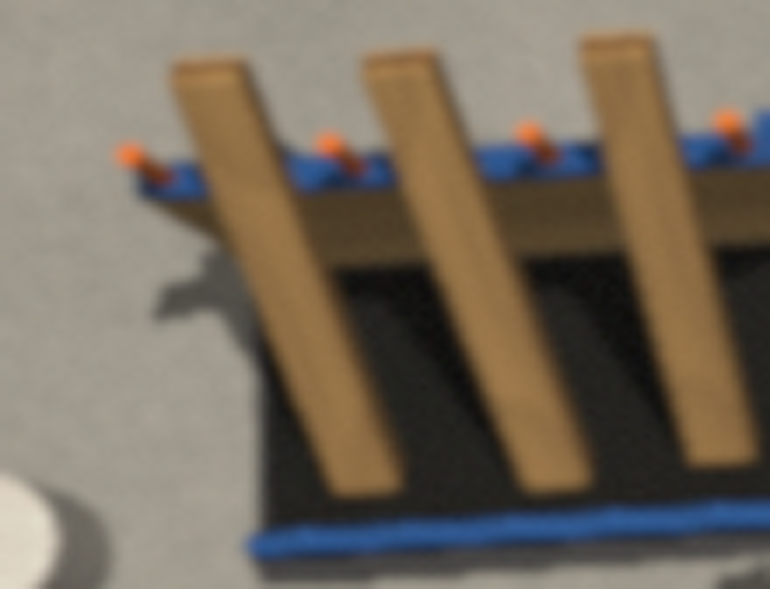

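Emit:
{"fn": "servo_tool", "kwargs": {"plan": [[[0,0,0],[0,0,0]],[[0,0,0],[0,0,0]],[[0,0,0],[0,0,0]]]}}

```text
clock: 65.15
position: [0.4498, 0.0472, 0.358]
ee_rot: [0.042, 1.41, -0.075]
force: [0.4, 0.4, 0.4]
width: 0.499
```

```bash
python3 -c "
from cell import arm
print(arm.sign_off())"
```

```text
the job is handed in; nothing more can be done
None
```

I laid all three slats in the press lanes and held the pedal at its stop for about 3.6 s with 17–30 N at the pad. I then let it come up and leaned each slat in its own gap of the rack. The job was handed in at about 65 s.

- **Disturbances:** after it was first leaned, the middle slat got knocked about 3–4 cm aside, so I regripped it and stood it up straight again. On the way to the third slat the arm jammed at two joint limits, and I unwound it in free air.
- **Final checks:** the last pictures show all three slats separate, with their feet behind the lip and their upper parts on the wall between the pegs. The clamp is up, the stand and the part of the press bed in view are empty, and the robot is touching nothing. The bystanders in view look unmoved; I did not measure them at the end.
- **Disagreement:** the slats met the rack about 3–4 mm higher than I had calculated. No check failed.

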